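# Clear the cement crumbs off the mixing plate

### The arm

A 6-joint arm with a two-finger parallel gripper is mounted at the origin on the work surface. World frame = base frame: x ahead of the robot, y to its left, z up, the work surface at z = 0. Lengths are in m, angles in degrees, forces in N, time in s.
With the tool pointing down it reaches from about 0.25 to 0.725 m from the base axis. Payload 9.7 kg.
Tool frame: the origin (TCP) lies midway between the tips of the shut fingers; the grasp point (between the pads) lies 19 mm behind it (bot.hold_point_z is the distance from the TCP to the grasp point, in m); z points along the fingers, y is the line along which they close (so a half turn about z gives the same grasp; the last joint's range is limited). The gripper opens to 85 mm and grips with 20 to 120 N. Pads are 22 mm wide; open, the fingers measure 114 mm over their backs; the gripper's body (76 mm by 85 mm) begins 54 mm behind the grasp point. The pads swing forward as they close: fully open they stand 13 mm farther back than shut.
Start: joints at [72.766, 4.979, 10.078, 95.1, 0, 90], TCP at [0.163, 0.525, 0.231] pointing down, gripper open.
Joint ranges: [-179.16, 179.16], [-48.56, 103.87], [-65.8, 70.77], [-126.05, 130.52], [-82.76, 87.17], [-180, 180]. Speed limits (degrees/s): [127.2, 127.2, 147.25, 180, 180, 180].

### API

Orientations are given as [roll, pitch, yaw] about the fixed x, y, z axes, in that order (R = Rz(yaw) Ry(pitch) Rx(roll)).
In Python, from workcell import bot gives the robot as it stands.
- The arm moves only by the tool play_rows, never from a script. Its argument "steps" is a list that holds one entry, the list of rows, each a list of 4 numbers: the shift along the tool's x, y, z in m, then the turn about the tool's z in rad. In form: [[[tx, ty, tz, yaw], ...]]. A call has exactly 5 rows; each row shifts and turns the commanded pose from where the row before left it, along the tool's axes as they then stand; what a row does not reach is not made up. A row lasts 1/12 s, in which the tool goes at most 41.7 mm and 7.16 degrees, less where a joint would pass 70% of its speed; a pose out of reach is approached as far as the arm can. A call is refused whole if a number of a shift passes 0.0417 or a number of a turn 0.125, either way. A call with a gripper value outside its range is refused whole. "gripper" is the finger opening in m, from 0 to 0.0854, set as the call begins (left out, the last holds). The fingers move at their own pace and stop on an object; "squeeze" is the grip in N (left out, the last holds). Time passes only in rows, so rows that do not move let the fingers close, or fill a call up. It gives the time, the measured TCP pose, the force, the opening and the grip force at its end, in the units of the state.
- bot.get_obs(): the state, without advancing time (a new reading comes with each control period).
- bot.camera(name): name is "side" or "top" or "wrist"; returns a dict with "img" (420x560x3 uint8, blue, green, red), "vfov" (degrees; the focal length in pixels is half the picture's height over the tangent of half this angle, whatever the lens; pixels are square), "cx", "cy" (the principal point, pixels), "D" ([k1, k2, p1, p2, k3] as OpenCV has them; the pictures are not rectified), "xyz" and "attitude" of the camera in the world. Camera axes: x right, y down, z forward; pixel columns grow to the right and rows downward; lengths in m; the calibration is good to about 2 mm. A picture is of the moment at which its call begins. There is no depth.
- bot.job_done(): hands the job in; it is judged then, once.
The state is a dict: "time": time; "q": joint angles; "qd": joint speeds; "joint_efforts": joint torques, N m; "ee_pos": TCP position; "tcp_rot": TCP orientation; "wrist_force": force on the tool from outside, world axes, zero at the start; "torque": the same for the moment, N m; "opening": finger opening in m; "grasp_force": force on a finger pad.
Only numpy, scipy, OpenCV 4.12 (cv2) and the standard library are available. Lean on these libraries where they do the work, as an engineer would, in place of code of your own. Each camera call takes 0.05 s, during which the arm holds its last target. There are 200 camera calls.

### The job

Clear the white mixing plate: with the closed fingers, sweep the four broken-off cement crumbs along the plate and over its edge into the open, undivided scrap tray. Push them only, do not pick up or lift any, and leave the round specimen and the ring mould standing where they are on the plate, and the stored specimen where it is in the divided rack at the other edge.

Things in the scene. Friction and masses are not known exactly. Their poses are not given: they have to be found in the camera images.
- plate: White mixing plate, fixed, 260 (its x) x 340 (its y) mm, flat top without a rim 45 mm above the bench; 15 mm thick slab on feet. Origin on the bench under its centre, z up; may be turned by up to about 12 degrees.
- tray: Scrap tray: plain open aluminium tray, no divider, fixed on the bench at the plate's +y or -y edge (varies), same yaw. Outside 260 (x) x 120 (y) x 26 mm high, walls and floor 4 mm. Its inner 15 mm lie under the plate's overhanging edge, so what goes over the edge drops in. Origin at the centre of its underside, 215 mm from the plate's origin.
- rack: The specimen rack: same aluminium tray but with one divider across it into two cells; fixed, at the other y edge of the plate, across from the scrap tray. Origin at the centre of its underside.
- specimen: Round cement test specimen, grey, loose, 60 mm diameter, 36 mm high, standing on the plate near the middle of its x width. Origin at the centre of its underside.
- mould: Steel ring mould, loose, 66 mm outside diameter, 40 mm high, standing on the plate near the middle of its x width. Origin at the centre of its underside.
- stored: Round cement specimen like the other, 60 mm diameter, 36 mm high, stored in the divided rack. Origin at the centre of its underside.
- crumb1: Broken-off crumb of hardened cement, grey, irregular blocky, about 27 x 23 x 15 mm high, some 15 g, loose on the plate. There are two crumbs in the strip along each long edge of the plate (70 to 94 mm to either side of its lengthwise centre line). Origin at the centre of its underside, any yaw.
- crumb2: Broken-off crumb of hardened cement, grey, irregular blocky, about 26 x 26 x 14 mm high, some 15 g, loose on the plate. There are two crumbs in the strip along each long edge of the plate (70 to 94 mm to either side of its lengthwise centre line). Origin at the centre of its underside, any yaw.
- crumb3: Broken-off crumb of hardened cement, grey, irregular blocky, about 30 x 23 x 16 mm high, some 15 g, loose on the plate. There are two crumbs in the strip along each long edge of the plate (70 to 94 mm to either side of its lengthwise centre line). Origin at the centre of its underside, any yaw.
- crumb4: Broken-off crumb of hardened cement, grey, irregular blocky, about 28 x 22 x 14 mm high, some 15 g, loose on the plate. There are two crumbs in the strip along each long edge of the plate (70 to 94 mm to either side of its lengthwise centre line). Origin at the centre of its underside, any yaw.

How it is judged (in metres and radians):
At the end, for the whole second after the job is handed in: All four crumbs lie at rest (under 20 mm/s) inside the scrap tray, below the plate's top; the specimen, the ring mould and the stored specimen stand upright within 10 mm of where they started (x of crumb1 in the frame of tray between -0.126 and 0.126 m and y of crumb1 in the frame of tray between -0.056 and 0.056 m and height (world z) of each of crumb1, crumb2, crumb3, crumb4 below 0.04 m and linear speed of each of crumb1, crumb2, crumb3, crumb4 below 0.02 m/s and x of crumb2 in the frame of tray between -0.126 and 0.126 m and y of crumb2 in the frame of tray between -0.056 and 0.056 m and x of crumb3 in the frame of tray between -0.126 and 0.126 m and y of crumb3 in the frame of tray between -0.056 and 0.056 m and x of crumb4 in the frame of tray between -0.126 and 0.126 m and y of crumb4 in the frame of tray between -0.056 and 0.056 m and distance of each of specimen, mould, stored from where it was at the start of the episode below 0.01 m and angle between each of specimen, mould, stored's own z axis and vertical below 0.1 rad); the robot touches nothing.
It fails at once if a crumb is lifted more than 22 mm off the plate instead of swept (height (world z) of any of crumb1, crumb2, crumb3, crumb4 above 0.067 m).
It fails at once if the specimen on the plate is shifted by more than 10 mm (distance of specimen from where it was at the start of the episode above 0.01 m).
It fails at once if the ring mould is shifted by more than 10 mm (distance of mould from where it was at the start of the episode above 0.01 m).
It fails at once if the specimen in the rack is shifted by more than 10 mm (distance of stored from where it was at the start of the episode above 0.01 m).
It also fails if it takes over 72 s, if anything falls off the work surface, if the arm or the gripper's body presses on something with over 40 N, if the wrist force passes 120 N, or if a joint passes its speed limit or range.

## Working session

There is one attempt and no reset: what is moved stays moved. The work goes in short steps, Python scripts to look and compute and a tool call to move; the robot and the scene stay as the last step left them, time stands still between calls to the robot, and variables do not carry over. Pictures are saved under pics/ and viewed, at most 10 in all, crops included, and the job is handed in when it is done.

Besides the shell and the picture viewer there is one more tool, called by a JSON object that holds its "method" and its "body", one argument or row to a line. play_rows: Moves the arm, as the interface text tells. Its arguments: {"type":"object","properties":{"steps":{"type":"array","items":{"type":"array","items":{"type":"array","items":{"type":"number"}}}},"gripper":{"type":"number"},"squeeze":{"type":"number"}},"required":["steps"]}

```bash
mkdir -p pics; ls; python3 - <<'E'
from workcell import bot
import cv2
for n in("top","side"):
    c=bot.camera(n); cv2.imwrite(f"pics/{n}0.png",c["img"]); print(n,{k:v for k,v in c.items() if k!="img"})
o=bot.get_obs(); print(o)
E
```

```text
pics
top {'vfov': 53.05849366119618, 'cx': 279.1730809970197, 'cy': 217.8411361369899, 'D': array([-0.02475255,  0.        ,  0.        ,  0.        ,  0.        ]), 'xyz': array([0.5100377 , 0.00343931, 0.81543303]), 'attitude': array([-174.8250763 ,    0.46730851,  -91.38208942])}
side {'vfov': 56.2610737682551, 'cx': 279.19355798807607, 'cy': 209.69772874325844, 'D': array([-0.00153757,  0.        ,  0.        ,  0.        ,  0.        ]), 'xyz': array([ 0.20818506, -0.38528202,  0.50272854]), 'attitude': array([-127.30646231,   -1.09836329,  -41.32314559])}
{'time': 0.1, 'q': array([7.27665933e+01, 5.00843464e+00, 1.00401107e+01, 9.50990077e+01,
       3.63882434e-04, 8.99992668e+01]), 'qd': array([ 0.05034285, -0.13661031,  0.08637042, -0.06542384, -0.01048051,
       -0.03023459]), 'joint_efforts': array([ 4.70623017e-04, -5.21562338e+01,  4.65653658e+01,  1.60388416e-02,
        5.84268463e-06,  6.08697221e-06]), 'ee_pos': array([0.16288647, 0.52512321, 0.2306593 ]), 'tcp_rot': array([-1.79932668e+02, -3.64743770e-04,  1.62767326e+02]), 'wrist_force': array([ 0.24811042,  0.25477343, -0.05870527]), 'torque': array([-0.05041533,  0.00243414, -0.03162295]), 'grasp_force': 0.0, 'opening': 0.08585189214046882}
```

View pics/top0.png

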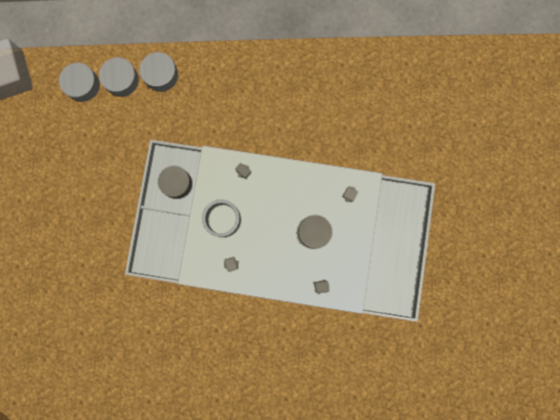

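View pics/side0.png

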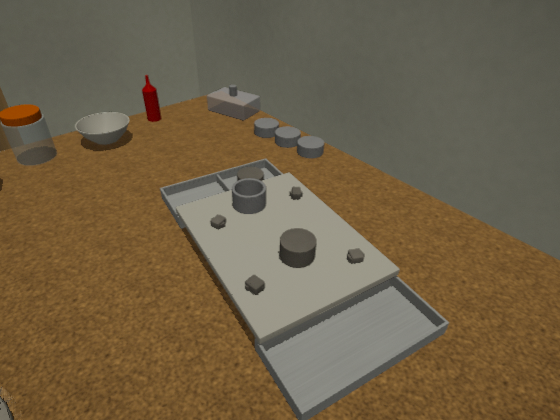

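The top view shows the plate with corners at (203,148), (382,174), (363,311) and (180,283). The open tray is on the right and the divided rack on the left. Crumbs are at (243,171), (350,194), (231,264) and (321,286), the specimen top at (315,231) and the ring top at (221,218). The side view confirms this layout.

```bash
cat > h.py <<'E'
import numpy as np, cv2
from scipy.spatial.transform import Rotation as R
def px2w(c,uv,z):
    f=210/np.tan(np.radians(c["vfov"]/2)); K=np.array([[f,0,c["cx"]],[0,f,c["cy"]],[0,0,1]])
    p=cv2.undistortPoints(np.array(uv,float).reshape(-1,1,2),K,c["D"]).reshape(-1,2)
    d=np.c_[p,np.ones(len(p))]@R.from_euler("xyz",c["attitude"],degrees=True).as_matrix().T
    return c["xyz"]+d*((np.broadcast_to(z,len(p))-c["xyz"][2])/d[:,2])[:,None]
E
python3 - <<'E'
from workcell import bot
from h import *
np.set_printoptions(precision=4,suppress=True)
c=bot.camera("top")
P=px2w(c,[(203,148),(382,174),(363,311),(180,283)],.045)[:,:2]; print(P)
ctr=P.mean(0); e=(P[0]-P[1])+(P[3]-P[2]); yaw=np.arctan2(-e[0],e[1]); print("ctr",ctr,"yaw",np.degrees(yaw),np.linalg.norm(P-np.roll(P,1,0),axis=1))
Rm=np.array([[np.cos(yaw),-np.sin(yaw)],[np.sin(yaw),np.cos(yaw)]])
N=["crA","crB","crC","crD","spec","ring"]
Q=px2w(c,[(243,171),(350,194),(231,264),(321,286),(315,231),(221,218)],[.055]*4+[.08,.085])[:,:2]
for n,q in zip(N,Q): print(n,q,"plate",(q-ctr)@Rm)
s=bot.camera("side"); Q=px2w(s,[(296,193),(356,256),(218,222),(255,285),(298,240),(249,188)],[.052]*4+[.08,.085])[:,:2]
for n,q in zip(N,Q): print("side",n,q,"plate",(q-ctr)@Rm)
im=cv2.resize(c["img"][130:330,120:440],None,fx=2.5,fy=2.5,interpolation=cv2.INTER_CUBIC); cv2.imwrite("pics/crop.png",im)
E
```

```text
[[ 0.7148  0.1475]
 [ 0.6569 -0.1847]
 [ 0.4075 -0.1391]
 [ 0.4654  0.1914]]
ctr [0.5611 0.0038] yaw -9.908109166438658 [0.2533 0.3372 0.2535 0.3355]
crA [0.667  0.0723] plate [0.0925 0.0857]
crB [ 0.6195 -0.1222] plate [ 0.0791 -0.114 ]
crC [0.4978 0.0967] plate [-0.0784  0.0806]
crD [ 0.4548 -0.0639] plate [-0.0931 -0.0849]
spec [ 0.5521 -0.0543] plate [ 0.0011 -0.0587]
ring [0.5786 0.1094] plate [-0.001  0.107]
side crA [0.6678 0.0732] plate [0.0931 0.0868]
side crB [ 0.6194 -0.1225] plate [ 0.0791 -0.1144]
side crC [0.496  0.0968] plate [-0.0802  0.0804]
side crD [ 0.4533 -0.0642] plate [-0.0945 -0.0855]
side spec [ 0.5507 -0.054 ] plate [-0.0004 -0.0588]
side ring [0.5771 0.1085] plate [-0.0023  0.1059]
```

View pics/crop.png

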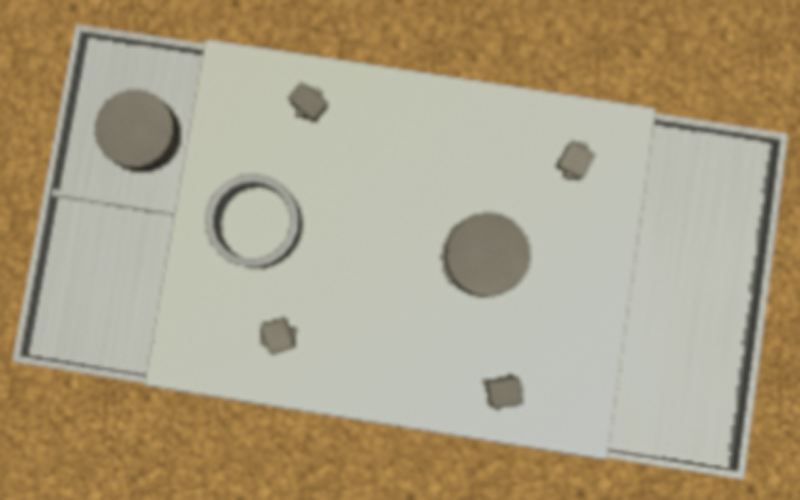

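The crop gives the same positions. In the plate frame (m) the crumbs are A(.093,.086), B(.079,-.114), C(-.079,.081) and D(-.094,-.085), with the specimen at (0,-.059) and the ring at (0,.107). First I turn the tool so its x lies along the plate's +y, and close the fingers.

{"method": "play_rows", "body": {
  "steps": [
    [[0,0,0,0.1203],[0,0,0,0.1203],[0,0,0,0.1203],[0,0,0,0.1203],[0,0,0,0.1203]]
  ],
  "gripper": 0,
  "squeeze": 40
}}

```text
time: 0.62
ee_pos: [0.1629, 0.5252, 0.2311]
tcp_rot: [-180.0, 0.0, 128.0]
wrist_force: [-0.2, 0.4, -0.3]
opening: 0.0254
grasp_force: 0.0
```

{"method": "play_rows", "body": {
  "steps": [
    [[0,0,0,0.1203],[0,0,0,0.1203],[0,0,0,0.1203],[0,0,0,0.1203],[0,0,0,0.1203]]
  ]
}}

```text
time: 1.03
ee_pos: [0.1629, 0.5252, 0.2311]
tcp_rot: [-180.0, 0.0, 93.5]
wrist_force: [-0.0, -0.9, -0.3]
opening: -0.0001
grasp_force: 0.0
```

{"method": "play_rows", "body": {
  "steps": [
    [[0,0,0,0.1203],[0,0,0,0.1203],[0,0,0,0],[0,0,0,0],[0,0,0,0]]
  ]
}}

```text
time: 1.45
ee_pos: [0.163, 0.5253, 0.2312]
tcp_rot: [180.0, 0.0, 80.3]
wrist_force: [-0.3, 0.5, -0.2]
opening: 0.0
grasp_force: 0.0
```

{"method": "play_rows", "body": {
  "steps": [
    [[-0.0215,0.0269,0,0],[-0.0215,0.0269,0,0],[-0.0215,0.0269,0,0],[-0.0215,0.0269,0,0],[-0.0215,0.0269,0,0]]
  ]
}}

```text
time: 1.87
ee_pos: [0.2775, 0.3949, 0.2313]
tcp_rot: [180.0, -0.0, 80.3]
wrist_force: [0.6, 0.5, -0.3]
opening: -0.0001
grasp_force: 0.0
```

{"method": "play_rows", "body": {
  "steps": [
    [[-0.0215,0.0269,0,0],[-0.0215,0.0269,0,0],[-0.0215,0.0269,0,0],[-0.0215,0.0269,0,0],[-0.0215,0.0269,0,0]]
  ]
}}

```text
time: 2.28
ee_pos: [0.3916, 0.2656, 0.2315]
tcp_rot: [180.0, -0.0, 80.2]
wrist_force: [0.4, 0.8, 1.0]
opening: -0.0002
grasp_force: 0.0
```

{"method": "play_rows", "body": {
  "steps": [
    [[-0.0215,0.0269,0,0],[-0.0215,0.0269,0,0],[-0.0215,0.0269,0,0],[-0.0215,0.0269,0,0],[-0.0215,0.0269,0,0]]
  ]
}}

```text
time: 2.7
ee_pos: [0.5056, 0.1364, 0.2314]
tcp_rot: [180.0, -0.0, 80.2]
wrist_force: [1.1, 1.0, 0.4]
opening: 0.0003
grasp_force: 0.0
```

{"method": "play_rows", "body": {
  "steps": [
    [[0,0,0.03,0],[0,0,0.03,0],[0,0,0.03,0],[0,0,0.03,0],[0,0,0,0]]
  ]
}}

```text
time: 3.12
ee_pos: [0.5019, 0.137, 0.1054]
tcp_rot: [-179.6, 0.2, 80.2]
wrist_force: [-0.7, -1.4, -0.9]
opening: -0.0002
grasp_force: 0.0
```

```bash
cat >> h.py <<'E'
def where(bot):
    p=bot.get_obs()["ee_pos"]; y=np.radians(-9.91); d=p[:2]-[.5611,.0038]
    return [round(float(v),4) for v in (d@[np.cos(y),np.sin(y)],d@[-np.sin(y),np.cos(y)],p[2])]
E
python3 - <<'E'
from workcell import bot
from h import *
print(where(bot)); a=bot.camera("side")["img"]; b=bot.camera("wrist")["img"]
cv2.imwrite("pics/a.png",cv2.resize(np.hstack([a,b]),(800,300)))
E
```

```text
[-0.0812, 0.1211, 0.1054]
```

View pics/a.png

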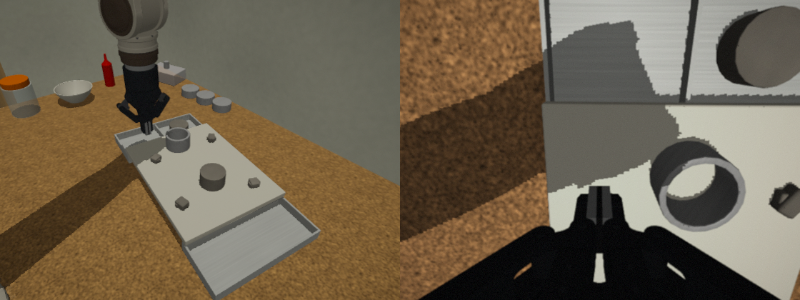

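The picture shows the closed fingers above the plate behind crumb C, beside the ring and clear of it. I lower carefully.

{"method": "play_rows", "body": {
  "steps": [
    [[0,0.002,0.01,0],[0,0,0.01,0],[0,0,0.01,0],[0,0,0.005,0],[0,0,0,0]]
  ]
}}

```text
time: 3.63
ee_pos: [0.506, 0.1375, 0.0749]
tcp_rot: [-179.9, 0.0, 80.1]
wrist_force: [-0.1, -0.3, -1.2]
opening: -0.0001
grasp_force: 0.0
```

{"method": "play_rows", "body": {
  "steps": [
    [[0,0,0,0],[0,0,0,0],[0,0,0,0],[0,0,0,0],[0,0,0,0]]
  ]
}}

```text
time: 4.05
ee_pos: [0.5068, 0.1377, 0.0766]
tcp_rot: [180.0, -0.0, 80.1]
wrist_force: [0.2, -0.0, -0.1]
opening: -0.0002
grasp_force: 0.0
```

```bash
python3 - <<'E'
from workcell import bot
from h import *
print(where(bot))
E
```

```text
[-0.0765, 0.1225, 0.0766]
```

Settled. I'll push D out first so C doesn't run into it, passing over C at z = 0.077.

{"method": "play_rows", "body": {
  "steps": [
    [[-0.021,-0.0022,0,0],[-0.021,-0.0022,0,0],[-0.021,-0.0022,0,0],[-0.021,-0.0022,0,0],[-0.021,-0.0022,0,0]]
  ]
}}

```text
time: 4.47
ee_pos: [0.4774, 0.0353, 0.0765]
tcp_rot: [180.0, -0.0, 80.1]
wrist_force: [0.9, 0.0, 0.6]
opening: -0.0003
grasp_force: 0.0
```

{"method": "play_rows", "body": {
  "steps": [
    [[-0.021,-0.0022,0,0],[-0.021,-0.0022,0,0],[-0.019,-0.002,0,0],[0,0,0,0],[0,0,0.005,0]]
  ]
}}

```text
time: 4.88
ee_pos: [0.4614, -0.0235, 0.0723]
tcp_rot: [179.9, -0.0, 79.9]
wrist_force: [1.0, -0.0, 0.5]
opening: 0.0001
grasp_force: 0.0
```

{"method": "play_rows", "body": {
  "steps": [
    [[0,0,0.006,0],[0,0,0.006,0],[0,0,0.005,0],[0,0,0.003,0],[0,0,0,0]]
  ]
}}

```text
time: 5.3
ee_pos: [0.4604, -0.0224, 0.0502]
tcp_rot: [-179.9, 0.0, 80.1]
wrist_force: [-0.3, -0.9, -0.3]
opening: 0.0001
grasp_force: 0.0
```

{"method": "play_rows", "body": {
  "steps": [
    [[0,0,0,0],[0,0,0,0],[0,0,0,0],[0,0,0,0],[0,0,0,0]]
  ]
}}

```text
time: 5.72
ee_pos: [0.461, -0.0229, 0.0515]
tcp_rot: [180.0, -0.0, 80.1]
wrist_force: [-1.0, -0.2, -0.8]
opening: 0.0002
grasp_force: 0.0
```

```bash
python3 - <<'E'
from workcell import bot
from h import *
print(where(bot)); a=bot.camera("side")["img"]; b=bot.camera("wrist")["img"]
cv2.imwrite("pics/b.png",np.hstack([cv2.resize(a[150:390,140:460],(533,400)),cv2.resize(b,(267,400))]))
E
```

```text
[-0.094, -0.0435, 0.0515]
```

View pics/b.png

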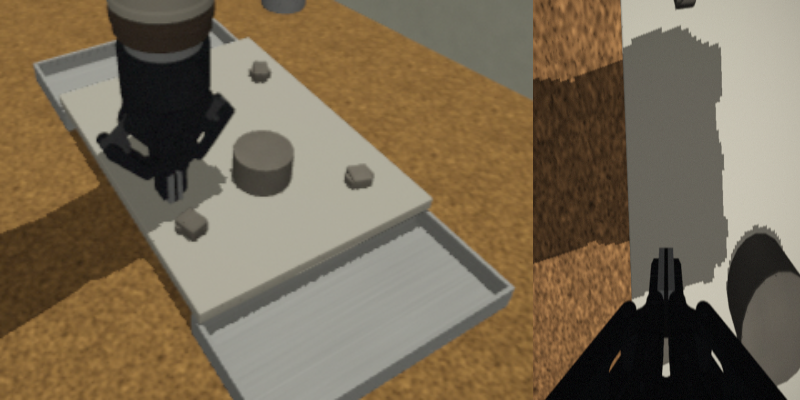

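D sits directly ahead of the fingertip. Across the closing line the shut tips are narrow, so I turn 90° to push with the 22 mm pad width, which also swings the knuckles away from the specimen.

{"method": "play_rows", "body": {
  "steps": [
    [[0,0,0,0.1208],[0,0,0,0.1208],[0,0,0,0.1208],[0,0,0,0.1208],[0,0,0,0.1208]]
  ]
}}

```text
time: 6.23
ee_pos: [0.4609, -0.0229, 0.0514]
tcp_rot: [180.0, -0.0, 45.1]
wrist_force: [0.2, -0.3, -0.5]
opening: 0.0004
grasp_force: 0.0
```

{"method": "play_rows", "body": {
  "steps": [
    [[0,0,0,0.1208],[0,0,0,0.1208],[0,0,0,0.1208],[0,0,0,0.1208],[0,0,0,0.1208]]
  ]
}}

```text
time: 6.65
ee_pos: [0.4609, -0.0229, 0.0514]
tcp_rot: [180.0, -0.0, 10.5]
wrist_force: [0.9, 0.9, -0.6]
opening: 0.0003
grasp_force: 0.0
```

{"method": "play_rows", "body": {
  "steps": [
    [[0,0,0,0.1208],[0,0,0,0.1208],[0,0,0,0.1208],[0,0,0.001,0],[0,0,0,0]]
  ]
}}

```text
time: 7.07
ee_pos: [0.4565, -0.0553, 0.0502]
tcp_rot: [-178.6, 0.0, -7.7]
wrist_force: [-0.5, 0.3, -0.1]
opening: -0.0001
grasp_force: 0.0
```

{"method": "play_rows", "body": {
  "steps": [
    [[0,0.005,0,0],[0,0.006,0,0],[0,0.006,0,0],[0,0.006,0,0],[0,0.006,0,0]]
  ]
}}

```text
time: 7.48
ee_pos: [0.4529, -0.0834, 0.0496]
tcp_rot: [-178.6, 0.0, -7.5]
wrist_force: [0.2, -0.4, 0.7]
opening: 0.0001
grasp_force: 0.1
```

{"method": "play_rows", "body": {
  "steps": [
    [[0,0.006,0,0],[0,0.006,0,0],[0,0.006,0,0],[0,0.006,0,0],[0,0.006,0,0]]
  ]
}}

```text
time: 7.9
ee_pos: [0.4488, -0.1134, 0.0489]
tcp_rot: [-178.6, 0.0, -7.6]
wrist_force: [0.1, 0.5, -0.7]
opening: -0.0003
grasp_force: 0.1
```

```bash
python3 - <<'E'
from workcell import bot
from h import *
print(where(bot)); a=bot.camera("side")["img"]; b=bot.camera("top")["img"]
cv2.imwrite("pics/c.png",np.hstack([cv2.resize(a[150:390,140:460],(400,300)),cv2.resize(b[120:330,120:440],(400,300))]))
E
```

```text
[-0.0904, -0.1348, 0.0489]
```

View pics/c.png

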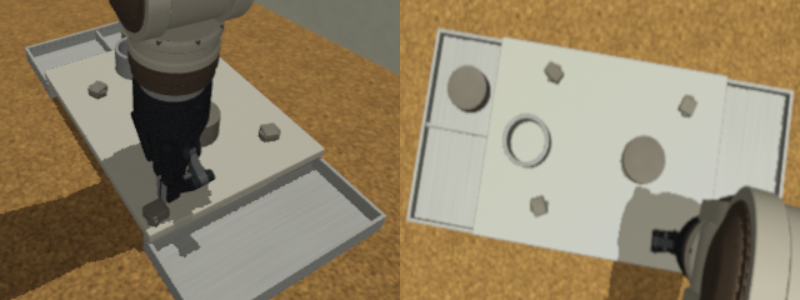

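```bash
python3 - <<'E'
from workcell import bot
from h import *
np.set_printoptions(precision=3,suppress=True)
o=bot.get_obs(); print(o["q"],o["tcp_rot"],where(bot))
s=bot.camera("side"); q=px2w(s,[(264,319.5)],.052)[0,:2]-[.5611,.0038]; y=np.radians(-9.91)
print(q@[np.cos(y),np.sin(y)],q@[-np.sin(y),np.cos(y)])
w=bot.camera("wrist")["img"]; s=s["img"][250:370,190:350]
cv2.imwrite("pics/d.png",np.hstack([cv2.resize(s,(440,330),interpolation=2),cv2.resize(w,(360,330))]))
E
```

```text
[-15.028  -6.282 -21.297  75.198   1.34  172.596] [-178.644    0.039   -7.626] [-0.0904, -0.135, 0.0488]
-0.11389106965054281 -0.1471169321205911
```

View pics/d.png

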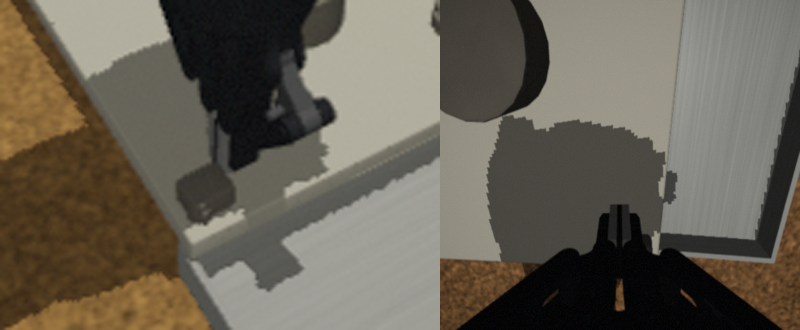

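The last joint came near its limit, so the turn was cut short and the tool shifted. D slid to the outer side and now lies at plate (-.113,-.147), close to the long edge. I'll lift, turn back, then nudge D inward from outside the edge.

{"method": "play_rows", "body": {
  "steps": [
    [[0,0,-0.01,0],[0,0,-0.015,0],[0,0,-0.015,0],[0,0,-0.015,-0.118],[0,0,0,-0.118]]
  ]
}}

```text
time: 8.52
ee_pos: [0.4502, -0.1142, 0.1077]
tcp_rot: [-178.8, -0.5, 6.3]
wrist_force: [0.7, -0.0, -1.3]
opening: 0.0003
grasp_force: 0.0
```

{"method": "play_rows", "body": {
  "steps": [
    [[0,0,0,-0.118],[0,0,0,-0.118],[0,0,0,-0.118],[0,0,0,-0.118],[0,0,0,-0.118]]
  ]
}}

```text
time: 8.93
ee_pos: [0.4489, -0.1138, 0.1047]
tcp_rot: [-179.1, -1.0, 40.1]
wrist_force: [0.3, 0.7, 0.2]
opening: -0.0003
grasp_force: 0.0
```

{"method": "play_rows", "body": {
  "steps": [
    [[0,0,0,-0.118],[0,0,0,-0.118],[0,0,0,-0.118],[0,0,0,-0.118],[0,0,0,-0.118]]
  ]
}}

```text
time: 9.35
ee_pos: [0.449, -0.1138, 0.1047]
tcp_rot: [-179.8, -1.3, 73.9]
wrist_force: [0.8, -0.9, 0.7]
opening: -0.0001
grasp_force: 0.0
```

{"method": "play_rows", "body": {
  "steps": [
    [[0,0,0,-0.118],[0,0,0,0],[0,0,0,0],[0,0,0,0],[0,0,0,0]]
  ]
}}

```text
time: 9.77
ee_pos: [0.4489, -0.114, 0.1041]
tcp_rot: [-179.9, -1.4, 80.2]
wrist_force: [0.1, -0.2, 1.1]
opening: -0.0002
grasp_force: 0.0
```

```bash
python3 - <<'E'
from workcell import bot
from h import *
o=bot.get_obs(); print(o["q"],o["tcp_rot"],where(bot))
E
```

```text
[-15.07891403  -7.34658717 -16.10593844  81.43766041   1.34635834
  84.74612734] [-179.92706839   -1.3587381    80.17177898] [-0.0903, -0.1354, 0.1041]
```

{"method": "play_rows", "body": {
  "steps": [
    [[-0.0026,-0.0124,0,0],[-0.0026,-0.0124,0,0],[-0.0026,-0.0124,0,0],[-0.0026,-0.0124,0,0],[-0.0026,-0.0124,0,0]]
  ]
}}

```text
time: 10.18
ee_pos: [0.3849, -0.1164, 0.1037]
tcp_rot: [-179.9, -1.4, 80.2]
wrist_force: [0.1, -0.3, 0.2]
opening: 0.0002
grasp_force: 0.0
```

{"method": "play_rows", "body": {
  "steps": [
    [[0,0,0.012,0],[0,0,0.014,0],[0,0,0.014,0],[0,0,0.012,0],[0,0,0,0]]
  ]
}}

```text
time: 10.6
ee_pos: [0.3846, -0.1147, 0.0488]
tcp_rot: [-179.7, -1.4, 80.3]
wrist_force: [-0.1, 0.1, -0.2]
opening: 0.0
grasp_force: 0.0
```

{"method": "play_rows", "body": {
  "steps": [
    [[0,0,0,0],[0,0,0,0],[0,0,0,0],[0,0,0,0],[0,0,0,0]]
  ]
}}

```text
time: 11.02
ee_pos: [0.386, -0.1153, 0.0522]
tcp_rot: [-180.0, -1.4, 80.3]
wrist_force: [-0.4, -0.1, 0.8]
opening: 0.0003
grasp_force: 0.0
```

```bash
python3 - <<'E'
from workcell import bot
from h import *
print(where(bot))
s=bot.camera("side")["img"][240:390,160:360];w=bot.camera("wrist")["img"]
cv2.imwrite("pics/e.png",np.hstack([cv2.resize(s,(440,330),interpolation=2),cv2.resize(w,(360,330))]))
E
```

```text
[-0.152, -0.1475, 0.0522]
```

View pics/e.png

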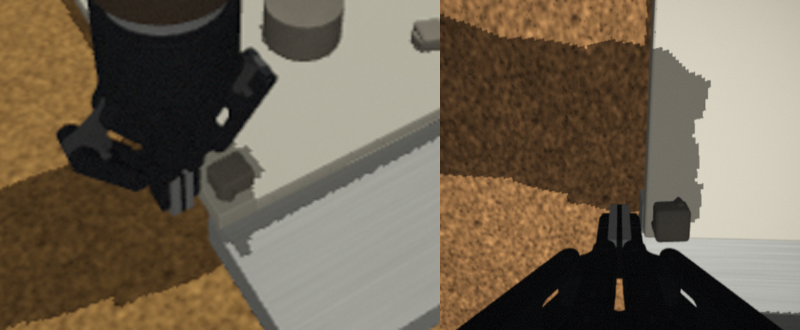

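The wrist view shows the crumb at about (671,221), right beside the tip at (619,210). I push it inward 40 mm of travel.

{"method": "play_rows", "body": {
  "steps": [
    [[-0.0005,0.004,0,0],[-0.0005,0.004,0,0],[-0.0005,0.004,0,0],[-0.0005,0.004,0,0],[0,0.004,0,0]]
  ]
}}

```text
time: 11.53
ee_pos: [0.4055, -0.1207, 0.0516]
tcp_rot: [-179.9, -1.4, 80.3]
wrist_force: [-1.1, -0.2, 0.5]
opening: -0.0001
grasp_force: 0.3
```

{"method": "play_rows", "body": {
  "steps": [
    [[0,0.004,0,0],[0,0.004,0,0],[0,0.004,0,0],[0,0.004,0,0],[0,0.004,0,0]]
  ]
}}

```text
time: 11.95
ee_pos: [0.4251, -0.124, 0.0516]
tcp_rot: [-179.9, -1.4, 80.3]
wrist_force: [-0.7, 0.3, 1.0]
opening: -0.0
grasp_force: 0.3
```

{"method": "play_rows", "body": {
  "steps": [
    [[0,-0.005,0,0],[0,-0.015,0,0],[0,-0.02,0,0],[0,0,-0.02,0],[0,0,-0.015,0]]
  ]
}}

```text
time: 12.37
ee_pos: [0.3835, -0.1176, 0.0867]
tcp_rot: [-179.8, -1.4, 80.3]
wrist_force: [0.5, 0.1, 1.4]
opening: 0.0001
grasp_force: 0.0
```

```bash
python3 - <<'E'
from workcell import bot
from h import *
print(where(bot))
s=bot.camera("side")["img"][240:390,160:360];w=bot.camera("wrist")["img"]
cv2.imwrite("pics/f.png",np.hstack([cv2.resize(s,(440,330),interpolation=2),cv2.resize(w,(360,330))]))
E
```

```text
[-0.154, -0.1502, 0.0867]
```

View pics/f.png

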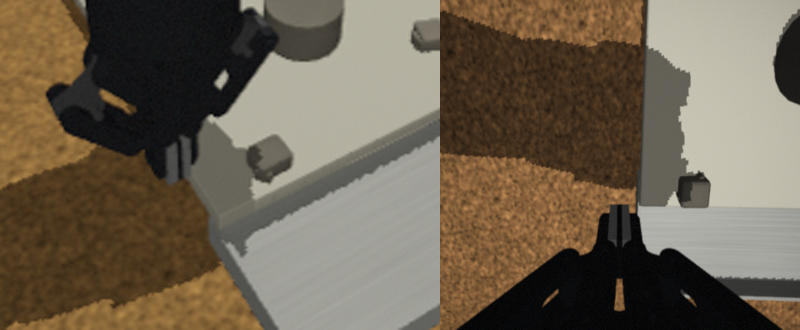

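The crumb is now on the plate about 30 mm in from the long edge, at side-crop (269,158). Next I turn to yaw 170°, away from the joint limit.

{"method": "play_rows", "body": {
  "steps": [
    [[0,0,0,-0.1208],[0,0,0,-0.1208],[0,0,0,-0.1208],[0,0,0,-0.1208],[0,0,0,-0.1208]]
  ]
}}

```text
time: 12.88
ee_pos: [0.3848, -0.1179, 0.0858]
tcp_rot: [179.3, -1.2, 115.3]
wrist_force: [0.5, 0.4, 0.7]
opening: -0.0005
grasp_force: 0.0
```

{"method": "play_rows", "body": {
  "steps": [
    [[0,0,0,-0.1208],[0,0,0,-0.1208],[0,0,0,-0.1208],[0,0,0,-0.1208],[0,0,0,-0.1208]]
  ]
}}

```text
time: 13.3
ee_pos: [0.3848, -0.1179, 0.0858]
tcp_rot: [178.8, -0.6, 149.9]
wrist_force: [-0.1, 0.5, 0.5]
opening: -0.0002
grasp_force: 0.0
```

{"method": "play_rows", "body": {
  "steps": [
    [[0,0,0,-0.1208],[0,0,0,-0.1208],[0,0,0,-0.1208],[0,0,0,0],[0,0,0,0]]
  ]
}}

```text
time: 13.72
ee_pos: [0.3849, -0.1179, 0.0861]
tcp_rot: [178.6, -0.1, 170.1]
wrist_force: [0.6, 0.3, -0.2]
opening: 0.0001
grasp_force: 0.0
```

```bash
cat >> h.py <<'E'
C,Y=np.array([.5611,.0038]),np.radians(-9.91)
def toplate(p): d=np.asarray(p)[:,:2]-C; return np.c_[d@[np.cos(Y),np.sin(Y)],d@[-np.sin(Y),np.cos(Y)]]
def toworld(q,z): q=np.asarray(q,float); return np.c_[C+q[:,:1]*[np.cos(Y),np.sin(Y)]+q[:,1:]*[-np.sin(Y),np.cos(Y)],np.full(len(q),z)]
def rect(c,z=.052,s=1000,x=(-.15,.15),y=(-.3,.3)):
    "metric picture in the plate frame, 1 px = 1/s m; columns plate x, rows plate y"
    gx,gy=np.meshgrid(np.arange(*x,1/s),np.arange(*y,1/s))
    f=210/np.tan(np.radians(c["vfov"]/2)); K=np.array([[f,0,c["cx"]],[0,f,c["cy"]],[0,0,1]])
    Rm=R.from_euler("xyz",c["attitude"],degrees=True).as_matrix().T
    uv=cv2.projectPoints(toworld(np.c_[gx.ravel(),gy.ravel()],z),Rm,-Rm@c["xyz"],K,c["D"])[0]
    m=uv.reshape(gx.shape+(2,)).astype(np.float32); return cv2.remap(c["img"],m[...,0],m[...,1],cv2.INTER_LINEAR)
def blobs(c,thr,z=.052,lo=200,hi=2500,**k):
    g=cv2.cvtColor(rect(c,z,**k),cv2.COLOR_BGR2GRAY)[:,:]
    n,l,st,ce=cv2.connectedComponentsWithStats((g<thr).astype(np.uint8))
    return [(round(ce[i][0]/1000-.15,4),round(ce[i][1]/1000-.3,4),int(st[i][4]),st[i][2:4].tolist()) for i in range(1,n) if lo<st[i][4]<hi]
E
python3 - <<'E'
from workcell import bot
from h import *
o=bot.get_obs(); print(where(bot),o["tcp_rot"],o["q"][5])
s=bot.camera("side"); print(toplate(px2w(s,[(282.3,311.8)],.052)))
t=bot.camera("top")
for thr in(90,110,130):
    print(thr,"side",blobs(s,thr)); print("  top",blobs(t,thr))
E
```

```text
[-0.1526, -0.1502, 0.0861] [ 1.78633750e+02 -1.23867246e-01  1.70085938e+02] -8.064150918676406
[[-0.08515745 -0.14884806]]
90 side [(np.float64(-0.0904), np.float64(-0.1541), 299, [28, 28]), (np.float64(0.0707), np.float64(-0.1194), 254, [25, 24]), (np.float64(-0.007), np.float64(-0.066), 2019, [69, 69]), (np.float64(0.087), np.float64(0.0804), 401, [27, 33]), (np.float64(-0.1416), np.float64(0.1598), 515, [9, 121]), (np.float64(0.0352), np.float64(0.1914), 226, [17, 21]), (np.float64(-0.0334), np.float64(0.2342), 210, [16, 24])]
  top [(np.float64(0.0432), np.float64(0.1861), 330, [46, 32]), (np.float64(0.0651), np.float64(0.2602), 317, [115, 5]), (np.float64(-0.0584), np.float64(0.2612), 299, [114, 4])]
110 side [(np.float64(0.1279), np.float64(-0.2245), 1080, [43, 64]), (np.float64(0.1365), np.float64(-0.166), 880, [28, 63]), (np.float64(0.0725), np.float64(-0.1166), 431, [33, 31]), (np.float64(0.1381), np.float64(-0.0675), 984, [27, 84]), (np.float64(0.1375), np.float64(0.0524), 462, [25, 35]), (np.float64(0.0914), np.float64(0.0863), 802, [33, 40]), (np.float64(0.1319), np.floa
[... 852 characters left out ...]
5, 28]), (np.float64(-0.1381), np.float64(0.1619), 1417, [23, 126]), (np.float64(0.0087), np.float64(0.1307), 423, [54, 41]), (np.float64(0.1373), np.float64(0.1279), 267, [16, 38]), (np.float64(0.1444), np.float64(0.1706), 220, [16, 35]), (np.float64(0.0797), np.float64(0.2474), 1048, [120, 93]), (np.float64(0.1384), np.float64(0.2226), 1063, [22, 76]), (np.float64(-0.1207), np.float64(0.2777), 1745, [81, 76]), (np.float64(-0.0613), np.float64(0.2612), 711, [120, 7]), (np.float64(0.1318), np.float64(0.2835), 530, [33, 35]), (np.float64(0.0913), np.float64(0.2844), 616, [53, 31]), (np.float64(-0.0291), np.float64(0.285), 1243, [88, 29]), (np.float64(0.03), np.float64(0.2828), 209, [24, 26])]
```

{"method": "play_rows", "body": {
  "steps": [
    [[-0.0133,0.0084,0,0],[-0.0133,0.0084,0,0],[-0.0133,0.0084,0,0],[-0.0133,0.0084,0,0],[-0.0133,0.0084,0,0]]
  ]
}}

```text
time: 14.23
ee_pos: [0.4584, -0.0875, 0.0873]
tcp_rot: [178.6, -0.1, 170.1]
wrist_force: [-0.1, -1.2, 0.5]
opening: -0.0007
grasp_force: 0.0
```

{"method": "play_rows", "body": {
  "steps": [
    [[0,0,0.006,0],[0,0,0.01,0],[0,0,0.01,0],[0,0,0.007,0],[0,0,0.003,0]]
  ]
}}

```text
time: 14.65
ee_pos: [0.4565, -0.0871, 0.0497]
tcp_rot: [178.6, -0.2, 170.2]
wrist_force: [0.6, -0.5, 0.0]
opening: -0.0004
grasp_force: 0.0
```

{"method": "play_rows", "body": {
  "steps": [
    [[0,0,0,0],[0,0,0,0],[0,0,0,0],[0,0,0,0],[0,0,0,0]]
  ]
}}

```text
time: 15.07
ee_pos: [0.4581, -0.0871, 0.052]
tcp_rot: [178.6, -0.0, 170.3]
wrist_force: [0.8, 0.5, -0.3]
opening: -0.0
grasp_force: 0.0
```

```bash
python3 - <<'E'
from workcell import bot
from h import *
print(where(bot),blobs(bot.camera("side"),90))
E
```

```text
[-0.0858, -0.1072, 0.052] [(np.float64(-0.0855), np.float64(-0.1476), 809, [31, 33]), (np.float64(0.0707), np.float64(-0.1194), 257, [25, 24]), (np.float64(-0.0824), np.float64(0.0742), 353, [29, 26]), (np.float64(-0.1416), np.float64(0.1597), 538, [9, 121]), (np.float64(-0.023), np.float64(0.1915), 289, [8, 59])]
```

{"method": "play_rows", "body": {
  "steps": [
    [[0,-0.005,0,0],[0,-0.005,0,0],[0,-0.005,0,0],[0,-0.005,0,0],[0,-0.005,0,0]]
  ]
}}

```text
time: 15.53
ee_pos: [0.4536, -0.1123, 0.0509]
tcp_rot: [178.6, -0.1, 170.3]
wrist_force: [-0.8, 0.8, 0.1]
opening: 0.0001
grasp_force: 0.5
```

{"method": "play_rows", "body": {
  "steps": [
    [[0,-0.005,0,0],[0,-0.005,0,0],[0,-0.005,0,0],[0,-0.005,0,0],[0,-0.005,0,0]]
  ]
}}

```text
time: 15.95
ee_pos: [0.4493, -0.1368, 0.0503]
tcp_rot: [178.6, -0.1, 170.3]
wrist_force: [-0.6, 0.8, 0.5]
opening: -0.0004
grasp_force: 0.0
```

{"method": "play_rows", "body": {
  "steps": [
    [[0,-0.005,0,0],[0,-0.005,0,0],[0,-0.005,0,0],[0,-0.005,0,0],[0,-0.003,0,0]]
  ]
}}

```text
time: 16.37
ee_pos: [0.4455, -0.1595, 0.0497]
tcp_rot: [178.6, -0.1, 170.3]
wrist_force: [-0.8, -0.0, -0.0]
opening: 0.0004
grasp_force: 0.0
```

{"method": "play_rows", "body": {
  "steps": [
    [[0,0,-0.005,0],[0,0.01,-0.015,0],[0,0.02,-0.015,0],[0,0.025,0,0],[0,0.03,0,0]]
  ]
}}

```text
time: 16.78
ee_pos: [0.4605, -0.0758, 0.0883]
tcp_rot: [178.6, 0.0, 170.2]
wrist_force: [1.4, 0.2, 0.2]
opening: 0.0002
grasp_force: 0.0
```

```bash
python3 - <<'E'
from workcell import bot
from h import *
print(where(bot)); s=bot.camera("side"); t=bot.camera("top")
print(blobs(s,90),"\nz.016",blobs(s,110,.016),"\ntop",[b for b in blobs(t,130) if abs(b[0])<.13])
E
```

```text
[-0.0854, -0.0957, 0.0883]
[(np.float64(0.0708), np.float64(-0.1193), 259, [25, 24]), (np.float64(-0.0823), np.float64(0.0742), 358, [29, 26]), (np.float64(-0.023), np.float64(0.1915), 295, [8, 60])] 
z.016 [(np.float64(0.101), np.float64(-0.0902), 525, [36, 33]), (np.float64(-0.0648), np.float64(0.1182), 632, [33, 33])] 
top [(np.float64(0.1069), np.float64(-0.2822), 1799, [91, 41]), (np.float64(0.0931), np.float64(0.0864), 477, [25, 28]), (np.float64(0.0088), np.float64(0.1308), 417, [54, 41]), (np.float64(0.0795), np.float64(0.2475), 1028, [120, 93]), (np.float64(-0.1205), np.float64(0.2782), 1563, [80, 76]), (np.float64(-0.0615), np.float64(0.2612), 704, [119, 7]), (np.float64(-0.0312), np.float64(0.2857), 980, [80, 29]), (np.float64(0.084), np.float64(0.2875), 386, [39, 30])]
```

D is off the plate. Next is C.

{"method": "play_rows", "body": {
  "steps": [
    [[-0.0007,0.0218,0.0005,0],[-0.0007,0.0218,0.0005,0],[-0.0007,0.0218,0.0005,0],[-0.0007,0.0218,0.0005,0],[-0.0007,0.0218,0.0005,0]]
  ]
}}

```text
time: 17.3
ee_pos: [0.4818, 0.0316, 0.0872]
tcp_rot: [178.6, -0.1, 170.3]
wrist_force: [-0.1, -0.7, -0.2]
opening: -0.0001
grasp_force: 0.0
```

{"method": "play_rows", "body": {
  "steps": [
    [[-0.0007,0.0218,0.0005,0],[-0.0007,0.0218,0.0005,0],[-0.0007,0.0218,0.0005,0],[-0.0007,0.0218,0.0005,0],[-0.0007,0.0218,0.0005,0]]
  ]
}}

```text
time: 17.72
ee_pos: [0.5037, 0.1386, 0.0872]
tcp_rot: [178.6, -0.1, 170.3]
wrist_force: [-0.0, -0.3, 0.2]
opening: 0.0001
grasp_force: 0.0
```

{"method": "play_rows", "body": {
  "steps": [
    [[0,0,0,0],[0,0,0.006,0],[0,0,0.012,0],[0,0,0.012,0],[0,0,0.006,0]]
  ]
}}

```text
time: 18.13
ee_pos: [0.5025, 0.1375, 0.0484]
tcp_rot: [178.7, -0.2, 170.2]
wrist_force: [0.2, -1.0, -0.0]
opening: 0.0002
grasp_force: 0.0
```

{"method": "play_rows", "body": {
  "steps": [
    [[0,0,0,0],[0,0,0,0],[0,0,0,0],[0,0,0,0],[0,0,0,0]]
  ]
}}

```text
time: 18.55
ee_pos: [0.5039, 0.1386, 0.0515]
tcp_rot: [178.6, -0.0, 170.3]
wrist_force: [0.4, -0.0, 0.1]
opening: -0.0002
grasp_force: 0.0
```

```bash
python3 - <<'E'
from workcell import bot
from h import *
print(where(bot)); s=bot.camera("side"); t=bot.camera("top")
print([b[:3] for b in blobs(s,130)+blobs(s,90) if b[0]<-.04],"\ntop",[b[:3] for b in blobs(t,130,lo=100) if abs(b[0])<.13 and b[1]<.15])
E
```

```text
[-0.0795, 0.123, 0.0515]
[(np.float64(-0.0797), np.float64(0.0833), 1033)] 
top [(np.float64(-0.1025), np.float64(-0.2808), 726), (np.float64(-0.0525), np.float64(-0.282), 907), (np.float64(0.0012), np.float64(-0.2861), 1214), (np.float64(0.1066), np.float64(-0.2823), 2006), (np.float64(0.0142), np.float64(-0.2496), 1888), (np.float64(-0.084), np.float64(-0.1734), 371), (np.float64(0.0741), np.float64(-0.1092), 151), (np.float64(0.0931), np.float64(0.0864), 481), (np.float64(-0.0105), np.float64(0.0836), 189)]
```

{"method": "play_rows", "body": {
  "steps": [
    [[0,-0.006,-0.0001,0],[0,-0.006,-0.0001,0],[0,-0.006,-0.0001,0],[0,-0.006,-0.0001,0],[0,-0.006,-0.0001,0]]
  ]
}}

```text
time: 19.07
ee_pos: [0.4984, 0.1082, 0.0508]
tcp_rot: [178.6, -0.1, 170.3]
wrist_force: [0.0, -0.3, -0.3]
opening: 0.0003
grasp_force: 0.1
```

{"method": "play_rows", "body": {
  "steps": [
    [[0,-0.006,-0.0001,0],[0,-0.006,-0.0001,0],[0,-0.006,-0.0001,0],[0,-0.006,-0.0001,0],[0,-0.006,-0.0001,0]]
  ]
}}

```text
time: 19.48
ee_pos: [0.4934, 0.0788, 0.0506]
tcp_rot: [178.6, -0.1, 170.3]
wrist_force: [-0.4, -0.4, -0.0]
opening: -0.0001
grasp_force: 0.2
```

```bash
python3 - <<'E'
from workcell import bot
from h import *
print(where(bot)); s=bot.camera("side"); t=bot.camera("top")
print([(k,b[:3]) for k in (130,110,90) for b in blobs(s,k) if -.12<b[0]<-.04])
E
```

```text
[-0.0796, 0.0623, 0.0506]
[]
```

```bash
cat >> h.py <<'E'
def asc(c,x,y,z=.052):
    g=cv2.cvtColor(rect(c,z),cv2.COLOR_BGR2GRAY)
    g=cv2.resize(g[int((y[0]+.3)*1000):int((y[1]+.3)*1000),int((x[0]+.15)*1000):int((x[1]+.15)*1000)],None,fx=.5,fy=1/3.,interpolation=cv2.INTER_AREA)
    for i,r in enumerate(g): print("%5d "%round(1000*y[0]+3*i)+"".join("%x"%(v//16) for v in r))
E
python3 - <<'E'
from workcell import bot
from h import *
asc(bot.camera("side"),(-.13,-.03),(-.01,.08))
E
```

```text
-10 aaaaaaaaaaaaaaaaaaaaaaaaaaaaaaaaaaaaaaaaaaaaaaaaaa
   -7 aaaaaaaaaaaaaaaaaaaaaaaaaaaaaaaaaaaaaaaaaaaaaaaaaa
   -4 aaaaaaaaaaaaaaaaaaaaaaaaaaaaaaaaaaaaaaaaaaaaaaaaaa
   -1 aaaaaaaaaaaaaaaaaaaaa99999999aaaaaaaaaaaaaaaaaaaaa
    2 9aaaaaaaaaaaaaaaaa88766677666779aaaaaaaaaaaaaaaaaa
    5 aaaaaaaaaaaaaaaaa975555555555569aaaaaaaaaaaaaaaaaa
    8 aaaaaaaaaaaaaaaaa975555555555678aaaaaaaaaaaaaaaaaa
   11 aaaaaaaaaaaaaaaaaa8655555555668aaaaaaaaaaaaaaaaaaa
   14 aaaaaaaaaaaaaaaaaa86555555555679aaaaaaaaaaaaaaaaaa
   17 9999aaaaaa9999aaaa96555555555679aaaaaaaaaaaaaaaaaa
   20 6666799aa9666677998544445555569aaaaaaaaaaaaaaaaaaa
   23 5555567777655555654333334445569aaaaaaaaaaaaaaaaaaa
   26 6555555555555555433333333334568aaaaaaaaaaaaaaaaaaa
   29 55555555555555554333333333334578899aaaaaaaaaaaaaaa
   32 5555555555555555433333333333346666678999aaaaaaaaaa
   35 655555555555555543333333333334555555666789aaaaaaaa
   38 655555555555555543333333333333455555555566789aaaaa
   41 5555555555555555533333333333334555565555556667789a
   44 65555555555555555333333333333355555555555555555667
   47 65555555555555555533333333333345555555555555555556
   50 55555555555555555543333333333345555555555555555555
   53 55555555555555555554333333333345555555555555555555
   56 55555555555555555555544322222234555555555555555555
   59 55555555555555555555554311111112455555555555555555
   62 55555555555555555555544311110011355555555555555555
   65 55555555555555555555534431101001245555555555555555
   68 65555555555555555555543442110100124555555555555555
   71 55555555555555555555543343111110013555555555555555
   74 55555555555555555555553344210011112455555555555555
   77 55555555555555555555554334320111111245555555555555
```

The crumb is straight ahead at about x = -.084, with the finger at -.0795. I back off, shift 6 mm outward and continue.

{"method": "play_rows", "body": {
  "steps": [
    [[0,0.007,0,0],[0.006,0,0,0],[0,-0.007,0,0],[0,-0.006,-0.0001,0],[0,-0.006,-0.0001,0]]
  ]
}}

```text
time: 20.05
ee_pos: [0.4853, 0.0682, 0.0504]
tcp_rot: [178.6, -0.1, 170.3]
wrist_force: [-0.8, -0.8, 0.1]
opening: -0.0003
grasp_force: 0.0
```

{"method": "play_rows", "body": {
  "steps": [
    [[0,-0.006,-0.0002,0],[0,-0.006,-0.0001,0],[0,-0.006,-0.0001,0],[0,-0.006,-0.0001,0],[0,-0.006,-0.0001,0]]
  ]
}}

```text
time: 20.47
ee_pos: [0.4804, 0.0384, 0.0504]
tcp_rot: [178.6, -0.1, 170.3]
wrist_force: [0.6, 0.8, 0.7]
opening: -0.0002
grasp_force: 0.3
```

{"method": "play_rows", "body": {
  "steps": [
    [[0,-0.006,-0.0002,0],[0,-0.006,-0.0001,0],[0,-0.006,-0.0001,0],[0,-0.006,-0.0001,0],[0,-0.006,-0.0001,0]]
  ]
}}

```text
time: 20.88
ee_pos: [0.4753, 0.0089, 0.0503]
tcp_rot: [178.6, -0.1, 170.3]
wrist_force: [-0.2, 1.1, 0.5]
opening: 0.0001
grasp_force: 0.6
```

```bash
python3 - <<'E'
from workcell import bot
from h import *
w=where(bot);print(w)
asc(bot.camera("side"),(-.13,-.03),(w[1]-.065,w[1]+.01))
E
```

```text
[-0.0854, -0.0097, 0.0503]
  -75 aaaaaaaaaaaaaaaaaaaaaaaaaaaaaaaaaaaaaaaaaaaaaaaaa9
  -72 aaaaaaaaaaaaaaaa9aaa99aaaaaaaaaaaaaaaaaaaaaaaaaaa8
  -69 aaaaaaaaaaaaaaa8677776777789aaaaaaaaaaaaaaaaaaaaa7
  -66 aaaaaaaaaaaaaaa7556666666667aaaaaaaaaaaaaaaaaaaa84
  -63 aaaaaaaaaaaaaaa76666666666679aaaaaaaaaaaaaaaaaaa95
  -60 aaaaaaaaaaaaaaa9766666666668aaaaaaaaaaaaaaaaaaaa95
  -57 aaaaaaaaaaaaaaa9666666666668aaaaaaaaaaaaaaaaaaaa95
  -54 aaaaaaaaaaaaaaa97666655556669aaaaaaaaaaaaaaaaaaa96
  -51 aaaaaaaaaaaaaaaa7555554455679aaaaaaaaaaaaaaaaaaaa9
  -48 aaaa878789999aa96544333334569aaaaaaaaaaaaaaaaaaaaa
  -45 aaa976666666798754333333333479aaaaaaaaaaaaaaaaaaaa
  -42 788866666666666654333333333346789aaaaaaaaaaaaaaaaa
  -39 656556666666666654333333333333567889999aaaaaaaaaaa
  -36 666665666666666654334444333333456666668888889aaaaa
  -33 666666666666666654333333333333356666666666666778aa
  -30 666556666656666654333333333333356666666666666668aa
  -27 666666666666666655333333333333455666666666666568aa
  -24 66666666566666666543333333333345566666666666666688
  -21 66666666666666666554333333333345666666666666666666
  -18 66665666666666566554322222223445666666666666666656
  -15 66666666666666666554311111113555656666666666666666
  -12 66666666666666666554311111111356666666666666666666
   -9 66566666666666666544431101111145666666666666666666
   -6 66566666666666666543442111101124566666666666666666
   -3 66566666666666666543443111111113556666666666666667
```

{"method": "play_rows", "body": {
  "steps": [
    [[0,-0.006,-0.0002,0],[0,-0.006,-0.0001,0],[0,-0.006,-0.0001,0],[0,-0.006,-0.0001,0],[0,-0.006,-0.0001,0]]
  ]
}}

```text
time: 21.35
ee_pos: [0.4703, -0.0207, 0.0501]
tcp_rot: [178.6, -0.1, 170.3]
wrist_force: [2.0, 0.2, -0.1]
opening: -0.0002
grasp_force: 0.2
```

{"method": "play_rows", "body": {
  "steps": [
    [[0,-0.006,-0.0002,0],[0,-0.006,-0.0001,0],[0,-0.006,-0.0001,0],[0,-0.006,-0.0001,0],[0,-0.006,-0.0001,0]]
  ]
}}

```text
time: 21.77
ee_pos: [0.4653, -0.0502, 0.0501]
tcp_rot: [178.6, -0.1, 170.3]
wrist_force: [0.7, 0.3, 1.2]
opening: -0.0003
grasp_force: 0.5
```

{"method": "play_rows", "body": {
  "steps": [
    [[0,-0.006,-0.0002,0],[0,-0.006,-0.0001,0],[0,-0.006,-0.0001,0],[0,-0.006,-0.0001,0],[0,-0.006,-0.0001,0]]
  ]
}}

```text
time: 22.18
ee_pos: [0.4602, -0.0798, 0.0499]
tcp_rot: [178.6, -0.1, 170.3]
wrist_force: [-0.2, 0.7, 1.7]
opening: -0.0002
grasp_force: 0.6
```

```bash
python3 - <<'E'
from workcell import bot
from h import *
w=where(bot);print(w)
asc(bot.camera("side"),(-.13,-.03),(w[1]-.065,w[1]+.01))
E
```

```text
[-0.085, -0.0997, 0.0499]
 -165 aaaaaaaaaaaaaaaaaaaaaaaaaaaaaaaaaaaaaaaaaaaaaaaaaa
 -162 aaaaaaaaaaaaaaaaaaaaaaaaaaaaaaaaaaaaaaaaaaaaaaaaaa
 -159 aaaaaaaaaaaaaaaa9999789998889aaaaaaaaaaaaaaaaaaaaa
 -156 aaaaaaaaaaaaaaaa7666666666669aaaaaaaaaaaaaaaaaaaaa
 -153 aaaaaaaaaaaaaaa86666666666668aaaaaaaaaaaaaaaaaaaaa
 -150 aaaaaaaaaaaaaaa9666666666668aaaaaaaaaaaaaaaaaaaaaa
 -147 aaaaaaaaaaaaaaaa7666666666669aaaaaaaaaaaaaaaaaaaaa
 -144 aaaaaaaaaaaaaaaa8666666666669aaaaaaaaaaaaaaaaaaaaa
 -141 aaaaaaaaaaaaaaaa766665555667aaaaaaaaaaaaaaaaaaaaaa
 -138 aaaaaaaaaaaaaaaa755544334567aaaaaaaaaaaaaaaaaaaaaa
 -135 aaaaaaaaaaaaaaaa85333333334479aaaaaaaaaaaaaaaaaaaa
 -132 99aa989aaaa9988864333333333346789aa98999a989aaaaaa
 -129 666776678877666664334443333333456788666666679aaaaa
 -126 666666666666666664334444443333456666666666669aaaaa
 -123 6666666666666666643333333333333566666666666689aaaa
 -120 666666666666666664333333333333356666666666666679aa
 -117 666666666666666665333333333333356666666666666668aa
 -114 6666666666666666654333333333333566666666666666679a
 -111 666666666666666666543333333333456666666666666668aa
 -108 6666666666666666665542212222345666666666666666678a
 -105 66666666666666666654311111111356666666666666666679
 -102 66666666666666666654421111111145666565555555555569
  -99 66666666666666666644442111111113433322222223333333
  -96 66666666666666666643444111111111111011111112333333
  -93 66666666666666666653344311111111111111111222244444
```

{"method": "play_rows", "body": {
  "steps": [
    [[0,-0.006,-0.0002,0],[0,-0.006,-0.0001,0],[0,-0.006,-0.0001,0],[0,-0.006,-0.0001,0],[0,-0.006,-0.0001,0]]
  ]
}}

```text
time: 22.65
ee_pos: [0.4551, -0.1094, 0.0498]
tcp_rot: [178.6, -0.1, 170.3]
wrist_force: [0.1, -0.0, 1.5]
opening: -0.0001
grasp_force: 0.2
```

{"method": "play_rows", "body": {
  "steps": [
    [[0,-0.006,-0.0002,0],[0,-0.006,-0.0001,0],[0,-0.006,-0.0001,0],[0,-0.006,-0.0001,0],[0,-0.006,-0.0001,0]]
  ]
}}

```text
time: 23.07
ee_pos: [0.45, -0.139, 0.0497]
tcp_rot: [178.6, -0.1, 170.3]
wrist_force: [-0.1, -0.5, -0.0]
opening: -0.0001
grasp_force: 0.0
```

{"method": "play_rows", "body": {
  "steps": [
    [[0,-0.006,-0.0002,0],[0,-0.006,-0.0001,0],[0,-0.006,-0.0001,0],[0,-0.006,-0.0001,0],[0,0,0,0]]
  ]
}}

```text
time: 23.48
ee_pos: [0.446, -0.163, 0.0496]
tcp_rot: [178.7, -0.1, 170.3]
wrist_force: [0.0, -0.8, -0.0]
opening: -0.0004
grasp_force: 0.0
```

{"method": "play_rows", "body": {
  "steps": [
    [[0,0,-0.01,0],[0,0,-0.02,0],[0,0,-0.02,0],[0,0,-0.02,0],[0,0,-0.01,0]]
  ]
}}

```text
time: 23.9
ee_pos: [0.4467, -0.164, 0.1327]
tcp_rot: [178.7, 0.1, 170.3]
wrist_force: [1.8, 0.4, 0.1]
opening: 0.0002
grasp_force: 0.0
```

```bash
python3 - <<'E'
from workcell import bot
from h import *
w=where(bot);print(w)
asc(bot.camera("side"),(-.13,.0),(-.28,-.12),.02)
E
```

```text
[-0.0838, -0.185, 0.1327]
 -280 001466666666666777776656776667666788777776666677667777666666667666
 -277 256666656666656666666666666666666666666666665666666666666666566666
 -274 666666666666666666666666666666666666666666666666666666666666666666
 -271 656666566666666666666666666666666666666666666666666666666666666666
 -268 788888888898888898899999999999999999999999999999999999999999999999
 -265 899999a9aaaaaaaaaaaaaaaaaaaaaaaaaaaaaaaaa9a99999999999999999999999
 -262 8a99999999aaaa9a9aa9aaaaaaa9a999aa99999999999999999999999999999999
 -259 89999999a9aaaaaaaaaaaaaaaa9999999999999999999999999999999999999999
 -256 89aaaaaaaaaaaaaaaaaaaaaaaaaa9aa999999999999999999999999999999999aa
 -253 8999999aaaaaaaaaaaaaaaaaaaaaaaaaa9a9999999999999999999999999aaaaaa
 -250 8999999999999999999999999999999999999999999999999aa9aaaaaaaaaaaaaa
 -247 899999999999999999999999999999a999999999999999a99a9a9a9aaaaaaaaaaa
 -244 899999999999999999999999999a999999999999999999999999999999999999aa
 -241 8999999999999a999aa99aaaaa999999a99999999999999999999999999999aaa9
 -238 899999aaaaaaaaaaaaaaaaaaaaaaaaaaaaaaaaaaaaaaaa
[... 2167 characters left out ...]
666666666666666666666666666666666679aaaaaaa
 -145 34566666666666666666666666666666666666666666666666666666668aabaaaa
 -142 44566666666666666666666666666666666666666666666666666666668aaaaaaa
 -139 44566666666666666666666666666666666666666666666666666666667aababbb
 -136 34566666666666666666666666666666666666666666666666666666667aaaaaba
 -133 345666666666666666666666666666666666666666666666666666666679aaabaa
 -130 445666666666666666666666666666666666666666666666666666666679aaaabb
 -127 345666666666666666666666666666666666666666666666666666666668aabbba
 -124 345666666666666666666666666666666666666666666666666666666679aabbbb
 -121 34566666666666666666666666666666666666666666666666666666679bbabbbb
```

Both left crumbs have gone over into the tray. On to B.

{"method": "play_rows", "body": {
  "steps": [
    [[-0.0202,0.0137,0,0],[-0.0202,0.0137,0,0],[-0.0202,0.0137,0,0],[-0.0202,0.0137,0,0],[-0.0202,0.0137,0,0]]
  ]
}}

```text
time: 24.37
ee_pos: [0.5578, -0.1126, 0.1303]
tcp_rot: [178.6, -0.1, 170.3]
wrist_force: [1.0, -0.6, 1.1]
opening: 0.0002
grasp_force: 0.0
```

{"method": "play_rows", "body": {
  "steps": [
    [[-0.0202,0.0137,0,0],[-0.0202,0.0137,0,0],[-0.0202,0.0137,0,0],[0,0,0,0],[0,0,0,0]]
  ]
}}

```text
time: 24.78
ee_pos: [0.6239, -0.0823, 0.1304]
tcp_rot: [178.6, -0.2, 170.4]
wrist_force: [-0.3, -0.1, 0.5]
opening: 0.0
grasp_force: 0.0
```

{"method": "play_rows", "body": {
  "steps": [
    [[0,0,0.01,0],[0,0,0.015,0],[0,0,0.015,0],[0,0,0.01,0],[0,0,0,0]]
  ]
}}

```text
time: 25.2
ee_pos: [0.6218, -0.0821, 0.0791]
tcp_rot: [178.6, -0.3, 170.3]
wrist_force: [-1.0, -0.2, -1.0]
opening: 0.0
grasp_force: 0.0
```

{"method": "play_rows", "body": {
  "steps": [
    [[0,0,0,0],[0,0,0,0],[0,0,0,0],[0,0,0,0],[0,0,0,0]]
  ]
}}

```text
time: 25.62
ee_pos: [0.6241, -0.082, 0.0827]
tcp_rot: [178.6, -0.0, 170.3]
wrist_force: [-0.3, -0.2, -0.3]
opening: 0.0002
grasp_force: 0.0
```

```bash
python3 - <<'E'
from workcell import bot
from h import *
w=where(bot);print(w,bot.get_obs()["tcp_rot"])
print(asc(bot.camera("side"),(.03,.13),(-.15,-.06)))
E
```

```text
[0.0768, -0.0737, 0.0827] [ 1.78638437e+02 -2.21536455e-02  1.70299026e+02]
 -150 aaaaaaaaaaaaaaaaaaaaaaaaaaaaaaaaaaaaaaaaaaaaa97666
 -147 aaaaaaaaaaaaaaaaaaaaaaaaaaaaaaaaaaaaaaaaaaaaa97666
 -144 aaaaaaaaaaaaaaaaaaaaaaaaaaaaaaaaaaaaaaaaaaaaa97666
 -141 aaaaaaaaaaaaaaaaaaaaaaaaaaaaaaaaaaaaaaaaaaaaa97666
 -138 aaaaaaaaaaaaaaaaaaaaaaaaaaaaaaaaaaaaaaaaaaaaa97666
 -135 aaaaaaaaaaaaaaaaaaaaaaaaaaaaaaaaaaaaaaaaaaaaa97666
 -132 aaaaaaaaaaaaaaaaaaaaaaaaaaaaaaaaaaaaaaaaaaaaa97677
 -129 aaaaaaaaaaaaaaa8777787666678aaaaaaaaaaaaaaaaa97677
 -126 aaaaaaaaaaaaaa965554444444468aaaaaaaaaaaaaaaa97766
 -123 aaaaaaaaaaaaaa75444444444444579aaaaaaaaaaaaaa97766
 -120 aaaaaaaaaaaaaa854334444444444457aaaaaaaaaaaaa97776
 -117 aaaaaaaaaaaaaa9633334444444333348aaaaaaaaaaaa97666
 -114 aaaaaaaaaaaaaaa843443443333333347aaaaaaaaaaaa97776
 -111 aaaaaaaaaaaaaa9743454333333333347aaaaaaaaaaaa97776
 -108 aaaaaaaaaaaaaaa8654433333333333469aaaaaaaaaaa98776
 -105 aa99aaaaaaaaa998665433333333333469aaaaaaaaaaa97766
 -102 8766677788777666666554333333444469a98899999aa97666
  -99 66666666666666666666654444445555678866666667997666
  -96 66666666666666666666666555556666666666666667997666
  -93 66666666666666666666666666666666666666666666887666
  -90 66666666666666666666666666666666666666666666667777
  -87 66666666666666666666666666666666666666666666667777
  -84 66666666666666666666666666666666666666666666667777
  -81 66666666666666666666666666666666666666666666666766
  -78 66666666666666666666666666666666666666666666666666
  -75 66666666666666666666666666666666666666666666666667
  -72 66666666666666666666666666666666666666666666666666
  -69 55666666666666666666666666666666666666666666666666
  -66 34566666666666666666666666666666666666666666666666
  -63 33456666666666666666666666666666666666666666666666
None
```

{"method": "play_rows", "body": {
  "steps": [
    [[-0.0015,0,0.006,0],[0,0,0.01,0],[0,0,0.01,0],[0,0,0.0055,0],[0,0,0,0]]
  ]
}}

```text
time: 26.08
ee_pos: [0.6241, -0.0813, 0.0479]
tcp_rot: [178.6, -0.3, 170.3]
wrist_force: [-0.1, -0.3, -0.4]
opening: -0.0002
grasp_force: 0.0
```

{"method": "play_rows", "body": {
  "steps": [
    [[0,0,0,0],[0,0,0,0],[0,0,0,0],[0,-0.003,0,0],[0,-0.006,-0.0001,0]]
  ]
}}

```text
time: 26.5
ee_pos: [0.624, -0.0903, 0.0508]
tcp_rot: [178.6, -0.0, 170.3]
wrist_force: [-0.8, -0.5, 0.1]
opening: -0.0
grasp_force: 0.0
```

{"method": "play_rows", "body": {
  "steps": [
    [[0,-0.006,-0.0002,0],[0,-0.006,-0.0001,0],[0,-0.006,-0.0001,0],[0,-0.006,-0.0001,0],[0,-0.006,-0.0001,0]]
  ]
}}

```text
time: 26.92
ee_pos: [0.6186, -0.1208, 0.0503]
tcp_rot: [178.6, -0.1, 170.3]
wrist_force: [-0.5, -0.1, 0.6]
opening: 0.0
grasp_force: 0.2
```

```bash
python3 - <<'E'
from workcell import bot
from h import *
w=where(bot);print(w)
asc(bot.camera("side"),(.03,.13),(w[1]-.065,w[1]+.01))
E
```

```text
[0.0781, -0.1128, 0.0503]
 -178 66666666666666666666666666666666666666667666667777
 -175 77777777777777777777777777777777777777777777767777
 -172 9999999999999999778887888778999a9a9a9a9aaaaa987666
 -169 aaaaaaaaaaaaaaa9766666666667aaaaaaaaaaaaaaaaa97666
 -166 aaaaaaaaaaaaaa976666666666668aaaaaaaaaaaaaaaa97666
 -163 aaaaaaaaaaaaaaa76666666666689aaaaaaaaaaaaaaaa97666
 -160 aaaaaaaaaaaaaaaa7666666666679aaaaaaaaaaaaaaaa96666
 -157 aaaaaaaaaaaaaaaa866666666668aaaaaaaaaaaaaaaaa97666
 -154 aaaaaaaaaaaaaaa9666666666668aaaaaaaaaaaaaaaaa97666
 -151 aaaaaaaaaaaaaaa966555555555799aaaaaaaaaaaaaaa97666
 -148 aaaaaaaaaaaaaaa97654444444444569aaaaaaaaaaaaa97666
 -145 aaaaaaaaaaa99a986543444444444445799988998889a97677
 -142 99877899877666665443344444444444467666666679a97766
 -139 66666666666666665433444344444443345666666679a97666
 -136 66666666666666666544443344334343344566666667787767
 -133 66666666666666666654333343333333334566666666677677
 -130 66666666666666666665433343333333334566666666666777
 -127 66666666666666666666543343333333345666666666667777
 -124 66666666666666666666665444343444445666666666667777
 -121 66666666666666666665554432222334556666666666667777
 -118 66666666666666666665444211111111345666666666666776
 -115 66666666666666666665444311111111113566666665555665
 -112 66666666666666666664334443111111111234443332222211
 -109 66666666666666666665323444321111111111111111101100
 -106 66666666666666666665432234443111111111111111111111
```

{"method": "play_rows", "body": {
  "steps": [
    [[0,-0.006,-0.0002,0],[0,-0.006,-0.0001,0],[0,-0.006,-0.0001,0],[0,-0.006,-0.0001,0],[0,-0.006,-0.0001,0]]
  ]
}}

```text
time: 27.38
ee_pos: [0.6136, -0.1501, 0.0502]
tcp_rot: [178.6, -0.1, 170.3]
wrist_force: [0.7, -0.2, 1.0]
opening: 0.0
grasp_force: 0.1
```

{"method": "play_rows", "body": {
  "steps": [
    [[0,-0.006,-0.0002,0],[0,-0.006,-0.0001,0],[0,-0.006,-0.0001,0],[0,-0.006,-0.0001,0],[0,-0.006,-0.0001,0]]
  ]
}}

```text
time: 27.8
ee_pos: [0.6085, -0.1797, 0.05]
tcp_rot: [178.6, -0.1, 170.3]
wrist_force: [0.1, -0.0, 0.4]
opening: 0.0002
grasp_force: 0.0
```

{"method": "play_rows", "body": {
  "steps": [
    [[0,-0.006,-0.0002,0],[0,-0.006,-0.0001,0],[0,0,0,0],[0,0,-0.015,0],[0,0,-0.02,0]]
  ]
}}

```text
time: 28.22
ee_pos: [0.6054, -0.1915, 0.0834]
tcp_rot: [178.6, -0.3, 170.3]
wrist_force: [0.4, -0.2, -0.1]
opening: 0.0001
grasp_force: 0.0
```

{"method": "play_rows", "body": {
  "steps": [
    [[-0.0015,0.03,0,0],[-0.0015,0.031,0.0008,0],[-0.0015,0.031,0.0008,0],[-0.0015,0.031,0.0008,0],[-0.0015,0.031,0.0008,0]]
  ]
}}

```text
time: 28.63
ee_pos: [0.6401, -0.0397, 0.0857]
tcp_rot: [178.6, -0.1, 170.3]
wrist_force: [-0.2, -0.1, -1.3]
opening: -0.0002
grasp_force: 0.0
```

{"method": "play_rows", "body": {
  "steps": [
    [[-0.0015,0.03,0.0008,0],[-0.0015,0.031,0.0008,0],[-0.0015,0.031,0.0008,0],[-0.0015,0.031,0.0008,0],[-0.0005,0.034,0.0008,0]]
  ]
}}

```text
time: 29.05
ee_pos: [0.6729, 0.1138, 0.0853]
tcp_rot: [178.6, -0.1, 170.3]
wrist_force: [1.9, -0.4, -0.5]
opening: 0.0001
grasp_force: 0.0
```

{"method": "play_rows", "body": {
  "steps": [
    [[0,0,0,0],[0,0,0,0],[0,0,0,0],[0,0,0,0],[0,0,0,0]]
  ]
}}

```text
time: 29.47
ee_pos: [0.6727, 0.1114, 0.0854]
tcp_rot: [178.6, -0.1, 170.2]
wrist_force: [0.2, -0.1, 0.4]
opening: -0.0001
grasp_force: 0.0
```

```bash
python3 - <<'E'
from workcell import bot
from h import *
w=where(bot);print(w); s=bot.camera("side")
print([b[:3] for b in blobs(s,130)+blobs(s,90) if .04<b[0]<.12])
asc(s,(.03,.13),(-.215,-.16),.02); asc(s,(.03,.13),(.06,.12))
E
```

```text
[0.0914, 0.1252, 0.0854]
[(np.float64(0.0573), np.float64(-0.2144), 728), (np.float64(0.0468), np.float64(-0.2859), 403), (np.float64(0.0494), np.float64(-0.2184), 211), (np.float64(0.0928), np.float64(0.0902), 1077), (np.float64(0.0966), np.float64(0.1923), 930)]
 -215 99999999999999999999999999999999999999986444444457
 -212 99999999999999999997667788889999999999986444444456
 -209 99999999999999999875334445556689999999997544444457
 -206 99999999999999998754333456655556889999987544444456
 -203 99999999999999987543344566666666678999987544444446
 -200 99999999999999998543345667666666667899987544444456
 -197 99999999999999998543356677777666667899986444444456
 -194 99999999999999999743346677777776667899987444444456
 -191 99999999999999999876446667777777667899997544444456
 -188 99999999999999999999876666666666788999997544444456
 -185 99999999999999999999998888777777899999987544444456
 -182 99999999999999999999999999999999999999986544444446
 -179 99999999999999999999999999999999999999997544444446
 -176 99999999999999999999999999999999999999987544444456
 -173 7876787776777677766667766777767
[... 630 characters left out ...]
33469aaaaaa98666
   84 5567778899aa9877888999964323333333333589aaaaa98666
   87 5555566667888865656678754333333333333479aaaaaa8666
   90 5555555555656665555555554333333333333469aaaaaa9766
   93 55555555555555555555555554333233333333479aaaa98766
   96 5555555555555555555555555544333333333335799aa98766
   99 45555555555555555555555555544433333333335689998656
  102 44555555555555555555555555555544333333334567877655
  105 44455555555555555555555555555555433334445555556666
  108 44455555555555555555555555555555544345555555555666
  111 44445555555555555555555555555555555555555555555666
  114 44444555555555555555555555555555555555555555555566
  117 45444455555555555555555555555555555555555555556666
```

B is in the tray. Now A.

{"method": "play_rows", "body": {
  "steps": [
    [[-0.0045,0,0.006,0],[0,0,0.011,0],[0,0,0.011,0],[0,0,0.0062,0],[0,0,0,0]]
  ]
}}

```text
time: 29.93
ee_pos: [0.6759, 0.1123, 0.0479]
tcp_rot: [178.7, -0.3, 170.3]
wrist_force: [-0.6, -0.3, 0.2]
opening: 0.0001
grasp_force: 0.0
```

{"method": "play_rows", "body": {
  "steps": [
    [[0,0,0,0],[0,0,0,0],[0,0,0,0],[0,-0.004,0,0],[0,-0.006,-0.0001,0]]
  ]
}}

```text
time: 30.35
ee_pos: [0.6758, 0.1028, 0.0513]
tcp_rot: [178.6, -0.0, 170.3]
wrist_force: [0.7, -0.1, 0.3]
opening: 0.0001
grasp_force: 0.0
```

{"method": "play_rows", "body": {
  "steps": [
    [[0,-0.006,-0.0002,0],[0,-0.006,-0.0001,0],[0,-0.006,-0.0001,0],[0,-0.006,-0.0001,0],[0,-0.006,-0.0001,0]]
  ]
}}

```text
time: 30.77
ee_pos: [0.6705, 0.0724, 0.0509]
tcp_rot: [178.6, -0.1, 170.3]
wrist_force: [-0.4, 0.7, 0.3]
opening: -0.0
grasp_force: 0.4
```

```bash
python3 - <<'E'
from workcell import bot
from h import *
w=where(bot);print(w)
asc(bot.camera("side"),(.03,.13),(w[1]-.055,w[1]+.01))
E
```

```text
[0.0959, 0.0864, 0.0509]
   31 aaaaaaaaaaaaaaaaaaaaaaa965555555555679aaaaaaa98666
   34 aaaaaaaaaaaaaaaaaaaaaaa975555555555689aaaaaaa98666
   37 aaaaaaaaaaaaaaaaaaaaaaaa86555555556689aaaaaaaa8666
   40 aaaaaaaaaaaaaaa99aaaaaaa8644443344579aaaaaaaa98766
   43 88899999aaaaaa987899aaa974333333334589aaaaaaa98766
   46 66666767789aa9866567778985333333333468aaaaaaa98766
   49 555555555678887555555566653333333333468aaaaaa98666
   52 55555555555556655555555554333333333334689aaaa98766
   55 55555555555555555555555543333333333333457889998666
   58 55555555555555555555555543333344333333345666778666
   61 55555555555555555555555554333333333333345555566666
   64 55555555555555555555555555443333333333334555556666
   67 55555555555555555555555555554432333333334555556666
   70 55555555555555555555555555555542333333333455556666
   73 55555555555555555555555555555554333333333455556666
   76 55555555555555555555555555555555433333344455556666
   79 55555555555555555555555555555554433233345555556666
   82 55555555555555555555555555555444322212234555555666
   85 55555555555555555555555555554444210100112455555566
   88 55555555555555555555555555554344321001011135566666
   91 55555555555555555555555555554334432111111113556666
   94 55555555555555555555555555555323443211111112356667
```

{"method": "play_rows", "body": {
  "steps": [
    [[0,-0.006,-0.0002,0],[0,-0.006,-0.0001,0],[0,-0.006,-0.0001,0],[0,-0.006,-0.0001,0],[0,-0.006,-0.0001,0]]
  ]
}}

```text
time: 31.23
ee_pos: [0.6653, 0.043, 0.0506]
tcp_rot: [178.6, -0.1, 170.3]
wrist_force: [-0.7, -0.4, 0.0]
opening: 0.0003
grasp_force: 0.1
```

{"method": "play_rows", "body": {
  "steps": [
    [[0,-0.006,-0.0002,0],[0,-0.006,-0.0001,0],[0,-0.006,-0.0001,0],[0,-0.006,-0.0001,0],[0,-0.006,-0.0001,0]]
  ]
}}

```text
time: 31.65
ee_pos: [0.6603, 0.0134, 0.0506]
tcp_rot: [178.6, -0.1, 170.3]
wrist_force: [1.3, 0.1, 0.1]
opening: 0.0
grasp_force: 0.2
```

```bash
python3 - <<'E'
from workcell import bot
from h import *
w=where(bot);print(w)
asc(bot.camera("side"),(.03,.13),(w[1]-.055,w[1]+.01))
E
```

```text
[0.0961, 0.0265, 0.0506]
  -28 66666666679aaaaaaaaaaaa976666666555679aaaaaaa97666
  -26 66666666679aaaaaaaaaaaaa86655666556679aaaaaaa98666
  -22 6666666678aaaaaaaaaaaaaa9766556665568aaaaaaaa98666
  -20 6666666679aaaaaaaaaaaaaa86555555555579aaaaaaa98766
  -16 6666666789aaaaaaaaaaaaaa8655554433345689aaaaaa8777
  -14 66666679aaaaa98999aaaaaa97655433333333579aaaaa8777
  -10 66666789aaaa8766667779a9976544333333333479aaa98666
   -8 6666667889887656666667777655433333333333468aa97666
   -4 66666666666666666555556665543333333333333469998666
   -2 66666666665556666555656666554334333333333346767766
    2 66665665555556666666656556655444333333333345566666
    4 66656666556666666666655566555433333333333345666666
    8 65566665556666666665666666655533333333333345566666
   10 66666666655666666665666566656553333333333334566666
   14 66666566556655666665665555666655333333333335566666
   16 66666665665555655555666555555555533333333345566676
   20 55656566665555666666666666655554433222233445566666
   22 65666666666665566655666666655444211111123455666666
   26 66666666665566655656555656655444310011011245666666
   28 66666665666656666655665565555444421000111123555666
   32 66656666666666666655665555554333443110011112345666
   34 66565666566656566655555655655323344311111111124666
```

A is drifting outward to about x = .100. I back off, shift 9 mm outward and continue.

{"method": "play_rows", "body": {
  "steps": [
    [[0,0.01,0,0],[-0.009,0,0,0],[0,-0.008,0,0],[0,-0.006,-0.0001,0],[0,-0.006,-0.0001,0]]
  ]
}}

```text
time: 32.12
ee_pos: [0.6672, 0.0023, 0.0503]
tcp_rot: [178.6, -0.1, 170.3]
wrist_force: [-0.4, -0.6, 0.1]
opening: 0.0003
grasp_force: 0.0
```

{"method": "play_rows", "body": {
  "steps": [
    [[0,-0.006,-0.0002,0],[0,-0.006,-0.0001,0],[0,-0.006,-0.0001,0],[0,-0.006,-0.0001,0],[0,-0.006,-0.0001,0]]
  ]
}}

```text
time: 32.53
ee_pos: [0.6624, -0.0277, 0.0505]
tcp_rot: [178.6, -0.1, 170.3]
wrist_force: [-1.1, -0.2, 0.2]
opening: -0.0001
grasp_force: 0.2
```

```bash
python3 - <<'E'
from workcell import bot
from h import *
w=where(bot);print(w)
asc(bot.camera("side"),(.03,.13),(w[1]-.055,w[1]+.01))
E
```

```text
[0.1052, -0.0136, 0.0505]
  -69 8aaaaaaaaaaaaaaaaaaaaaaaaaaa97666666666668aaa97666
  -66 479aaaaaaaaaaaaaaaaaaaaaaaaaa7666666666679aaa97666
  -63 4479aaaaaaaaaaaaaaaaaaaaaaaaa9666666666679aaa97666
  -60 65568aaaaaaaaaaaaaaaaaaaaaaa97555555556689aaa97666
  -57 666668aaaaaaaaaaaaaaaaaaaaa98644444444568aaaa97667
  -54 6666678aaaaaaaaaaaaaaaaaaaa974333333333469aaa97666
  -51 66666678aaaaaaaa9998999aaaa864333333333358aaa97666
  -48 666666668aaaaaa8666666679996443333333333369aa97777
  -45 66666666789999976666666666644444344433333368987666
  -42 66666666666666666666666666544444544543333345666666
  -39 66666666666666666666666666655444444433333334566666
  -36 66666666666666666666666666665433333333333345566677
  -33 66666666666666666666666666665533333333333345566677
  -30 66666666666666666666666666666543333333333345566667
  -27 66666666666666666666666666666655333333333345666666
  -24 66666666666666666666666666666666543333333335666666
  -21 66666666666666666666666666656666554322222224556666
  -18 66665666556666666666666666666666554431111111135677
  -15 55543445566666666666666666666665544432101111113567
  -12 33333345666666666666666666666666533444311111111235
   -9 33334555666666666666666666666666543234432101111112
   -6 33445666666666666665666666666666543223443211111111
```

{"method": "play_rows", "body": {
  "steps": [
    [[0.0003,-0.006,-0.0002,0],[0.0003,-0.006,-0.0001,0],[0.0003,-0.006,-0.0001,0],[0.0003,-0.006,-0.0001,0],[0.0003,-0.006,-0.0001,0]]
  ]
}}

```text
time: 33.0
ee_pos: [0.6559, -0.0569, 0.0503]
tcp_rot: [178.6, -0.1, 170.3]
wrist_force: [0.3, 1.2, 0.6]
opening: 0.0
grasp_force: 0.3
```

{"method": "play_rows", "body": {
  "steps": [
    [[0.0003,-0.006,-0.0002,0],[0.0003,-0.006,-0.0001,0],[0.0003,-0.006,-0.0001,0],[0.0003,-0.006,-0.0001,0],[0.0003,-0.006,-0.0001,0]]
  ]
}}

```text
time: 33.42
ee_pos: [0.6494, -0.0862, 0.0502]
tcp_rot: [178.6, -0.1, 170.3]
wrist_force: [0.6, 0.1, -0.6]
opening: 0.0
grasp_force: 0.1
```

```bash
python3 - <<'E'
from workcell import bot
from h import *
w=where(bot);print(w)
asc(bot.camera("side"),(.03,.13),(w[1]-.055,w[1]+.01))
E
```

```text
[0.1025, -0.0735, 0.0502]
 -128 aaaaaaaaaaaaaaaaaaaaaaaaaaa97666666666679aaaa97777
 -126 aaaaaaaaaaaaaaaaaaaaaaaaaa976666666666668aaaa97766
 -122 aaaaaaaaaaaaaaaaaaaaaaaaaaa9666666666668aaaaa97776
 -120 aaaaaaaaaaaaaaaaaaaaaaaaaaa9666666666679aaaaa97776
 -116 aaaaaaaaaaaaaaaaaaaaaaaaaaa8654444455668aaaaa97666
 -114 aaaaaaaaaaaaaaaaaaaaaaaaaaa6333333333467aaaaa97776
 -110 aaaaaaaaaaaaaaaaaaaaaaaaaa853333333333479aaaa97776
 -108 aaaaaaaaaaaaaaaaaaaaaaaaa96433334433333469aaa98776
 -104 aaaaaaaaaaaa97788767898875434443454333334578887766
 -102 aaaaaaaaaaaa76666666666665444454443333333456666666
  -98 88878899878866666666666666544454443333333455666666
  -96 66666666666666666666666666554333333333333456666666
  -92 66666666666666666666666666654333333333333456666666
  -90 66666666666666666666666666665433333333333456666777
  -86 66666666666666666666666666666543333333333456667777
  -84 66666666666666666666666666666665433333333456667777
  -80 66666666666666666666666666666665543322112234566766
  -78 66666666666666666666666666666665444211111111246666
  -74 66666666666666666666666666666665444321111111113567
  -72 66666666666666666666666666666664334443111101111235
  -68 55666666666666666666666666666665323444421110111112
  -66 35566666666666666666666666666665432234443200011111
```

{"method": "play_rows", "body": {
  "steps": [
    [[0.0003,-0.006,-0.0002,0],[0.0003,-0.006,-0.0001,0],[0.0003,-0.006,-0.0001,0],[0.0003,-0.006,-0.0001,0],[0.0003,-0.006,-0.0001,0]]
  ]
}}

```text
time: 33.88
ee_pos: [0.6428, -0.1155, 0.05]
tcp_rot: [178.6, -0.1, 170.3]
wrist_force: [0.4, 0.6, -0.6]
opening: -0.0005
grasp_force: 0.2
```

{"method": "play_rows", "body": {
  "steps": [
    [[0.0003,-0.006,-0.0002,0],[0.0003,-0.006,-0.0001,0],[0.0003,-0.006,-0.0001,0],[0.0003,-0.006,-0.0001,0],[0.0003,-0.006,-0.0001,0]]
  ]
}}

```text
time: 34.3
ee_pos: [0.6363, -0.1449, 0.05]
tcp_rot: [178.6, -0.1, 170.3]
wrist_force: [0.8, 0.8, 0.3]
opening: 0.0004
grasp_force: 0.4
```

```bash
python3 - <<'E'
from workcell import bot
from h import *
w=where(bot);print(w)
asc(bot.camera("side"),(.03,.13),(w[1]-.045,w[1]+.01))
E
```

```text
[0.0997, -0.1335, 0.05]
 -178 66666666666666666666666666666655556666667777667777
 -176 66667776666676777776766666555444445666777767667777
 -172 88888888888888888888888886533333333346899999877776
 -170 aaaaaaaaaaaaaaaaaaaaaaaaa643333433333469aaaaa97666
 -166 aaaaaaaaaaaaaaaaaaaaaaaa9544434443333347aaaaa97666
 -164 aaaaaaaaaaaaaa9aaaaaaa9754444444433333346787876666
 -160 aaaaaaaaa97886667887776654445644543333334666666666
 -158 aaaaaaaaa86666666666666665445434433333334566666666
 -154 aaaaa9aa976666666666666666433333333333345666666666
 -152 87677667766666666666666666533333333333335666666666
 -148 66666666666666666666666666654333333333345666666666
 -146 66666666666666666666666666666543333333335666666677
 -142 66666666666666666666666666666655432222234556666777
 -140 66666666666666666666666666666655431111111124566666
 -136 66666666666666666666666666666654442111111111235666
 -134 66666666666666666666666666666644444321111111112343
 -130 66666666666666666666666666666642344443211111111111
 -128 66666666666666666666666666666653223444432111111111
```

Then over the edge, lift clear and move away.

{"method": "play_rows", "body": {
  "steps": [
    [[0,-0.006,-0.0002,0],[0,-0.006,-0.0001,0],[0,-0.006,-0.0001,0],[0,-0.006,-0.0001,0],[0,-0.006,-0.0001,0]]
  ]
}}

```text
time: 34.77
ee_pos: [0.6312, -0.1745, 0.0498]
tcp_rot: [178.6, -0.1, 170.3]
wrist_force: [0.0, -0.2, -0.1]
opening: 0.0004
grasp_force: 0.0
```

{"method": "play_rows", "body": {
  "steps": [
    [[0,-0.006,-0.0002,0],[0,-0.006,-0.0001,0],[0,-0.006,-0.0001,0],[0,-0.006,-0.0001,0],[0,-0.004,-0.0001,0]]
  ]
}}

```text
time: 35.18
ee_pos: [0.6265, -0.2022, 0.0497]
tcp_rot: [178.6, -0.1, 170.3]
wrist_force: [-0.4, 0.3, 0.2]
opening: 0.0003
grasp_force: 0.0
```

{"method": "play_rows", "body": {
  "steps": [
    [[0,0,0,0],[0,0,-0.01,0],[0,0,-0.025,0],[0,0,-0.035,0],[0,0,-0.035,0]]
  ]
}}

```text
time: 35.6
ee_pos: [0.6258, -0.2033, 0.156]
tcp_rot: [178.6, -0.2, 170.3]
wrist_force: [0.7, -0.3, -0.5]
opening: 0.0001
grasp_force: 0.0
```

{"method": "play_rows", "body": {
  "steps": [
    [[0,0.03,-0.025,0],[0,0.035,0,0],[0,0.035,0,0],[0,0.035,0,0],[0,0.035,0,0]]
  ]
}}

```text
time: 36.02
ee_pos: [0.655, -0.0351, 0.185]
tcp_rot: [178.6, -0.0, 170.3]
wrist_force: [1.0, 0.2, 0.1]
opening: 0.0003
grasp_force: 0.0
```

{"method": "play_rows", "body": {
  "steps": [
    [[0,0.035,0,0],[0,0.035,0,0],[0,0.03,0,0],[0,0.02,0,0],[0,0,0,0]]
  ]
}}

```text
time: 36.43
ee_pos: [0.6753, 0.0858, 0.1872]
tcp_rot: [178.6, -0.1, 170.6]
wrist_force: [0.5, -0.3, 0.2]
opening: -0.0003
grasp_force: 0.0
```

```bash
python3 - <<'E'
from workcell import bot
from h import *
print(where(bot)); s=bot.camera("side")["img"]; t=bot.camera("top")["img"]
cv2.imwrite("pics/z.png",np.hstack([cv2.resize(s[150:410,150:450],(400,347),interpolation=2),cv2.resize(t[120:330,270:450],(400,467),interpolation=2)[:347]]))
E
```

```text
[0.0984, 0.1004, 0.1872]
```

View pics/z.png

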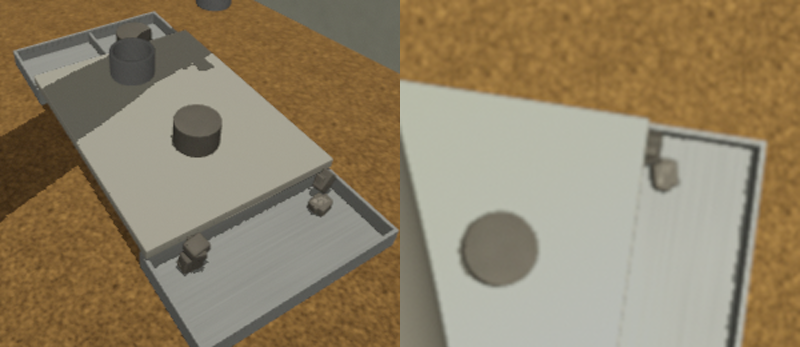

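All four crumbs are off the plate, and the specimen and ring are standing. In the left pair at (193,252) one crumb seems to lie on the other, so I check its height by comparing both cameras.

```bash
python3 - <<'E'
from workcell import bot
from h import *
for n in("top","side"):
    print(n); asc(bot.camera(n),(-.125,-.04),(-.215,-.145),.03)
E
```

```text
top
 -215 8abbbbbbbbbbbbbbbbbbbbbbbbbbbbbbbbbbbbbbbb
 -212 8abbbbbbbbbbbbbbbbbbbbbbbbbbbbbbbbbbbbbbbb
 -209 8abbbbbbbbbbbbbbbbbbbbbbbbbbbbbbbbbbbbbbbb
 -206 8abbbbbbbbbbbbbbbbbbbbbbbbbbbbbbbbbbbbbbbb
 -203 8abbbbbbbbbbbbbbbbbbbbbbbbbbbbbbbbbbbbbbbb
 -200 9abbbbbbbbbbbbbbbbbbbbbbbbbbbbbbbbbbbbbbbb
 -197 9abbbbbbbbbbbbbbbbaaa99999abbbbbbbbbbbbbbb
 -194 9abbbbbbbbbbbbbbba8877776789aabbbbbbbbbbbb
 -191 8abbbbbbbbbbbbbba8777777777789bbbbbbbbbbbb
 -188 8abbbbbbbbbbbba987777777777778abbbbbbbbbbb
 -185 8abbbbbbbbbbbb9766777777777768abbbbbbbbbbb
 -182 8abbbbbbbbbbba86667777777777679bbbbbbbbbbb
 -179 8abbbbbbbbbbba75666777777776669bbbbbbbbbbb
 -176 8abbbbbbbbbbba6555455666666657abbbbbbbbbbb
 -173 8abbbbbbbbbbb96443334565555568abbbbbbbbbbb
 -170 9abbbbbbbbbbaa987777788888889aabbbbbbbbbbb
 -167 bbbbbbbbbbbbbbbbbbbbbbbbbbbbbbbbbbbbbbbbbb
 -164 bbbbbbbbbbbbbbbbbbbbbbbbbbbbbbbbbbbbbbbbbb
 -161 bbbbbbbbbbbbbbbbbbbbbbbbbbbbbbbbbbbbbbbbbb
 -158 bbbbbbbbbbbbbbbbbbbbbbbbbbbbbbbbbbbbbbbbbb
 -155 bbbbbbbbbbbbbbbbbbbbbbbbbbbbbbbbbbbbbbbbbb
 -152 bbbbbbbbbbbbbbbbbbbbbbbbbbbbbbbbbbbbbbbbbb
 -149 bbbbbbbbbbbb
[... 560 characters left out ...]
56899999999999
 -185 999999999743335553345655555444689999999999
 -182 999999999875335543346666666665689999999999
 -179 899988999888645533356666666666678898888877
 -176 555655555555554433356666666666555555555555
 -173 555555555555555543456666666666555555555555
 -170 555555555555555554456666666666555555555555
 -167 555555555555555555555555666666555555555555
 -164 555555555555555555555555555555555565666556
 -161 666666666666666666666666666666666666666666
 -158 777777777777777777777777777777777777777787
 -155 99999999999999999999a9a9a9aa9aaaaaaaaaaaaa
 -152 9aaaaaaaaaaaaaaaaaaaaaaaaaaaaaaaaaaaaaaaaa
 -149 9aaaaaaaaaaaaaaaaaaaaaaaaaaaaaaaaaaaaaaaaa
 -146 9aaaaaaaaaaaaaaaaaaaaaaaaaaaaaaaaaaaaaaaaa
```

The upper crumb's top face comes out at about z = .04, so its origin could be near the limit. I knock it off with a nudge toward +x just above the lower crumb.

{"method": "play_rows", "body": {
  "steps": [
    [[0.0235,-0.029,0,0],[0.0235,-0.029,0,0],[0.0235,-0.029,0,0],[0.0235,-0.029,0,0],[0.0235,-0.029,0,0]]
  ]
}}

```text
time: 37.05
ee_pos: [0.533, -0.0438, 0.1834]
tcp_rot: [178.6, -0.1, 170.2]
wrist_force: [0.1, 0.1, 0.7]
opening: 0.0003
grasp_force: 0.0
```

{"method": "play_rows", "body": {
  "steps": [
    [[0.0235,-0.029,0,0],[0.0235,-0.029,0,0],[0.0235,-0.029,0,0],[0.0235,-0.029,0,0],[0.0235,-0.029,0,0]]
  ]
}}

```text
time: 37.47
ee_pos: [0.3926, -0.1664, 0.1804]
tcp_rot: [178.7, -0.0, 170.2]
wrist_force: [0.7, -0.1, 0.1]
opening: -0.0002
grasp_force: 0.0
```

{"method": "play_rows", "body": {
  "steps": [
    [[0,0,0.01,0],[0,0,0.03,0],[0,0,0.03,0],[0,0,0.02,0],[0,0,0.01,0]]
  ]
}}

```text
time: 37.88
ee_pos: [0.3933, -0.1627, 0.0776]
tcp_rot: [178.6, -0.2, 170.2]
wrist_force: [0.5, 0.4, 0.5]
opening: 0.0
grasp_force: 0.0
```

{"method": "play_rows", "body": {
  "steps": [
    [[0,0,0,0],[0,0,0,0],[0,0,0,0],[0,0,0,0],[0,0,0,0]]
  ]
}}

```text
time: 38.3
ee_pos: [0.3955, -0.1628, 0.0812]
tcp_rot: [178.7, 0.0, 170.3]
wrist_force: [0.4, 0.3, 0.2]
opening: 0.0
grasp_force: 0.0
```

```bash
python3 - <<'E'
from workcell import bot
from h import *
print(where(bot))
E
```

```text
[-0.1344, -0.1926, 0.0812]
```

{"method": "play_rows", "body": {
  "steps": [
    [[0,0.0045,0.01,0],[0,0,0.015,0],[0,0,0.014,0],[0,0,0.009,0],[0,0,0,0]]
  ]
}}

```text
time: 38.72
ee_pos: [0.3947, -0.1562, 0.0301]
tcp_rot: [178.6, -0.3, 170.3]
wrist_force: [0.0, 0.4, 0.5]
opening: 0.0001
grasp_force: 0.0
```

{"method": "play_rows", "body": {
  "steps": [
    [[0,0,0,0],[0,0,0,0],[0,0,0,0],[-0.004,0,0,0],[-0.005,0,0,0]]
  ]
}}

```text
time: 39.13
ee_pos: [0.4052, -0.1587, 0.0328]
tcp_rot: [178.7, -0.0, 170.3]
wrist_force: [0.2, -0.3, -0.4]
opening: -0.0001
grasp_force: 0.0
```

{"method": "play_rows", "body": {
  "steps": [
    [[-0.005,0,0,0],[-0.005,0,0,0],[-0.005,0,0,0],[-0.005,0,0,0],[-0.005,0,0,0]]
  ]
}}

```text
time: 39.55
ee_pos: [0.4299, -0.1628, 0.0321]
tcp_rot: [178.6, -0.1, 170.3]
wrist_force: [-0.3, 0.7, 0.2]
opening: -0.0
grasp_force: 0.0
```

{"method": "play_rows", "body": {
  "steps": [
    [[-0.005,0,0,0],[-0.005,0,0,0],[-0.005,0,0,0],[-0.005,0,0,0],[0,0,0,0]]
  ]
}}

```text
time: 39.97
ee_pos: [0.4519, -0.1673, 0.0348]
tcp_rot: [178.7, 0.2, 170.3]
wrist_force: [0.8, -1.4, 16.3]
opening: 0.0
grasp_force: 8.1
```

{"method": "play_rows", "body": {
  "steps": [
    [[0,0,-0.01,0],[0,0,-0.025,0],[0,0,-0.035,0],[0,0,-0.035,0],[0,0,-0.03,0]]
  ]
}}

```text
time: 40.38
ee_pos: [0.4487, -0.1693, 0.1694]
tcp_rot: [178.6, -0.0, 170.3]
wrist_force: [0.3, -0.9, 0.8]
opening: -0.0003
grasp_force: 0.0
```

{"method": "play_rows", "body": {
  "steps": [
    [[0.02,0.03,0,0],[0.02,0.035,0,0],[0.02,0.035,0,0],[0.02,0.035,0,0],[0.02,0.035,0,0]]
  ]
}}

```text
time: 40.8
ee_pos: [0.3778, 0.0164, 0.1716]
tcp_rot: [178.6, -0.1, 170.2]
wrist_force: [1.1, 0.5, -0.2]
opening: -0.0002
grasp_force: 0.0
```

{"method": "play_rows", "body": {
  "steps": [
    [[0,0.03,0,0],[0,0.02,0,0],[0,0,0,0],[0,0,0,0],[0,0,0,0]]
  ]
}}

```text
time: 41.22
ee_pos: [0.3871, 0.0641, 0.1725]
tcp_rot: [178.7, -0.1, 170.3]
wrist_force: [-0.2, -0.3, -0.3]
opening: -0.0003
grasp_force: 0.0
```

```bash
python3 - <<'E'
from workcell import bot
from h import *
print(where(bot))
for n,z in(("top",.018),("side",.018)):
    print(n); asc(bot.camera(n),(-.125,.0),(-.265,-.15),z)
E
```

```text
[-0.1818, 0.0294, 0.1725]
top
 -265 555555555555555555555665555555555555556555666655555556655666666
 -262 99999988899988889999aaaa99998899999999aa9aaaaa8899999aa999aaaaa
 -259 bbbbbbbbbbbbbbbbccbbccccccbbbbbcccbbbbcccccccbbbbbbbbcccbcccccc
 -256 acccccccccccccccccccccccccccccccccccccccccccccccccccccccccccccc
 -253 acccccccccccccccccccccccccccccccccccccccccccccccccccccccccccccc
 -250 bcccccccccccccccccccccccccccccccccccccccccccccccccccbcccccccccc
 -247 acccccccccccccccccccccccccccccccccccccccccccccccccccccccccccccc
 -244 acccccccccccccccccccccccccccccccccccccccccccccccccccccccccccccc
 -241 abccccccccccccccccccccccccccccccccccccccccccccccccccccccccccccc
 -238 abccccccccccccccccccccccccccccccccccccccccccccccccccccccccccccc
 -235 9bccccccccccccccccccccccccccccccccccccccccccccccccccccccccccccc
 -232 9bccccccccccccccccccccccccccccccccccccccccccccccccccccccccccccc
 -229 acccccccccccccccccccccccccccccccccccccccccccccccccccccccccccccc
 -226 acccccccccccccccccccccccccccccccccccccccccccccccccccccccccccccc
 -223 9bccccccccccccccccccccccccccccccccccccccccccccccbcccccccccccccc
 -220 9bcccccccccccc
[... 3694 characters left out ...]

 -178 999999999985333455555555557999633334666666899999999999999999999
 -175 999999999997643455555555556998643334666666899999999999999999999
 -172 888999889998864455555555557888875334566666777888877888677888777
 -169 755555555555554455555555455555555444566666555555555555555555555
 -166 755555555555555555555555555555555544554555555555555555555555555
 -163 755555555555555555555555555555555555555555555555555555555555555
 -160 655555555555555555555555555555555555555555555555555555555555555
 -157 555555555555555555555556666556556656666666656666666666666666666
 -154 666666666666666666666666666666666666666666666666666666666666666
 -151 566777666666677777667777677777777777777777777777777777777777777
```

```bash
python3 - <<'E'
from workcell import bot
from h import *
t,s=bot.camera("top"),bot.camera("side")
for c in(t,s): asc(c,(.05,.14),(-.225,-.155),.018); print()
print([b for b in blobs(t,110,.081,2000,5000) ])
a=cv2.imread("pics/top0.png"); d=cv2.absdiff(a,t["img"]).max(2)>40
for n,(u,v) in dict(spec=(315,231),ring=(221,218),stored=(174,182)).items(): print(n,d[v-22:v+22,u-22:u+22].sum())
E
```

```text
-225 ccccccccccccccccccccccccccccbcccbcba769ba8877
 -222 ccccccccccccccccccccccccccccccccccba879aa8777
 -219 ccccccccbbbbbbbbbcbbbbbbbbbbbbbbbbba879aa8777
 -216 cccccccbbbbccbbbbbcbbbbbbbbbbbbbbbbb868aa8888
 -213 ccccccccccccccccccccccccccccccbcccba869aa8888
 -210 cccccccccccbbbbbbbbbbbbbbbbbbbbbbbba869aa8888
 -207 bbbbbbbbbbbbbbbaaaabbbbbbbbbbbbbbbba769aa8888
 -204 cccccbbbbbbbbba9888999aaabbbbbbbbbba769aa9888
 -201 ccccccbbbccbba988888888889abccccccba768aa9887
 -198 cccbccbbbbbb988888888888889bbcccccba769aa9887
 -195 ccccccbbbbb9778888888999889bbbbbbcba768aa9887
 -192 cccccbcbbbb9778899988998889abbbbbbba868aa9888
 -189 cccbbbbbbbba767899888887778aaaaaaaaa768aa9888
 -186 cccbbbbbbbbb866667777776666777777777668aa9888
 -183 cccccccccccbb98765555555555677666666569aa8888
 -180 ccccccccccccbbba98887655555677766666568aa9888
 -177 cccbbccccbbbbbbbbbbba976655677766666668aa9877
 -174 bbbbbbbbbbbbbbbbbbbbba9998899999999999abba987
 -171 cccccccccccccccccccccccccbbbbbcccbbbbccccba88
 -168 cccccccccccccccccccccccccccccccccccccccccba88
 -165 cccccccccccccccccccccccccccccccccccccccccba98
 -162 ccc
[... 779 characters left out ...]
99999999875567888777766555667875444444578866
 -186 999999999998776666666665433444664444444578866
 -183 999999999999999875555554333333444444444568866
 -180 999999999999999975555544345444443344444468866
 -177 999999999999999997555543445555554444444468866
 -174 899989988889998899866664455555555555444457876
 -171 667656665555665566755654455444555555555557776
 -168 555555555555555555555555444444455655555567866
 -165 555555555555555555555555555444445655555567876
 -162 555555555555555555555555555554445555555566677
 -159 555555555555555555555555555555555555555555666
 -156 666666666666666666666666666666666666665566666

[(np.float64(-0.139), np.float64(0.0711), 2446, [26, 112])]
spec 0
ring 0
stored 0
```

```bash
python3 -c "
from workcell import bot
print(bot.job_done())"
```

```text
the job is handed in; nothing more can be done
None
```

All four crumbs were swept into the scrap tray, with before-and-after images showing the specimen, ring mould and stored specimen unmoved, and the job was handed in at about 42 s; no verdict came back.

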